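Put three pledged things back on their own pads

ROBOT

A 6-joint arm with a two-finger parallel gripper is mounted at the origin on the work surface. World frame = base frame: x ahead of the robot, y to its left, z up, the work surface at z = 0. Lengths are in mm, angles in degrees, forces in N, time in s.
With the tool pointing down it reaches from about 300 to 850 mm from the base axis. Payload 4.2 kg.
Tool frame: the origin (TCP) lies on the centre line of the jaws, within the pads' length; the fingertips stand 14 mm ahead of it and the grasp point (between the pads) lies 5 mm behind it (env.finger_overhang is the z of the fingertips in the tool frame, in mm); z points along the fingers, y is the line along which they close (so a half turn about z gives the same grasp; the last joint's range is limited). The gripper opens to 91 mm and grips with 3 to 60 N. Pads are 32 mm wide; open, the fingers measure 118 mm over their backs; the gripper's body (76 mm by 178 mm) begins 60 mm behind the grasp point.
Start: joints at [69.786, 18.312, 89.639, -0, 72.044, -1.146], TCP at [187.851, 543.468, 189.176] pointing down, gripper open.
Joint ranges: [-177.97, 177.97], [-48.28, 115.42], [12.27, 149.76], [-77.06, 257.06], [2.81, 150.46], [-146.56, 146.56]. Speed limits (degrees/s): [147.25, 147.25, 180, 180, 180, 180].

INTERFACE

Orientations are given as [roll, pitch, yaw] about the fixed x, y, z axes, in that order (R = Rz(yaw) Ry(pitch) Rx(roll)).
In Python, from workcell import sensors, viewer, env gives the robot as it stands. The module is installed in compiled form; this text tells all that it offers.
- The arm moves only by the tool step_arm, never from a script. Its argument "plan" is one flat list of numbers, 6 for each row, row after row: the shift along the tool's x, y, z in cm, then the turn, a rotation vector about the tool's x, y, z in rad. In form: [x, y, z, wx, wy, wz, x, y, z, wx, wy, wz, ...]. A call has 1 to 5 rows; each row shifts and turns the commanded pose from where the row before left it, along the tool's axes as they then stand; what a row does not reach is not made up. A row lasts 1/12 s, in which the tool goes at most 41.7 mm and 7.16 degrees, less where a joint would pass 70% of its speed; a pose out of reach is approached as far as the arm can. A call is refused whole if a number of a shift passes 4.17 or a number of a turn 0.125, either way. A call with a gripper value outside its range is refused whole. "hand" is the finger opening in cm, from 0 to 9.12, set as the call begins (left out, the last holds). The fingers move at their own pace and stop on an object; "newtons" is the grip in N (left out, the last holds). Time passes only in rows, so rows that do not move let the fingers close. It gives the time, the measured TCP pose, the force, the opening and the grip force at its end, in the units of the state.
- sensors.state(): the state, without advancing time (a new reading comes with each control period).
- viewer.grab_frame(name): name is "scene" or "top"; returns a dict with "img" (480x640x3 uint8, red, green, blue), "fx", "fy", "cx", "cy" (pixels), "position" and "attitude" of the camera in the world. Camera axes: x right, y down, z forward; pixel columns grow to the right and rows downward; lengths in mm; the calibration is good to about 2 mm. A picture is of the moment at which its call begins. There is no depth.
- env.job_done(): hands the job in; it is judged then, once.
Trained networks look in a picture, given as the dict that the camera call returned (one of the last four; its "shot" number tells which), for a name from the list of things; names that differ only in an ending like _2 or _b are one class to them, and where a whole thing is asked for, a point or a joint stands for the part that bears it (a point fixed in the world has none). Each returns a list of dicts, best first, with "score" (0 to 1); they miss things now and then, are a little off and sometimes report something else, mostly with a low value. They report only what shows in the picture. A call takes as long as a camera call. They do not tell look-alikes from the thing itself.
- viewer.boxes_of(name, picture): "location" ([column, row] in pixels, amid what is visible of it).
- viewer.pinpoint(name, picture): "location" ([column, row] in pixels: a listed point, or the origin of a listed thing).
The state is a dict: "time_s": time; "qpos": joint angles; "qvel": joint speeds; "effort": joint torques, N m; "ee_pos": TCP position; "ee_rot": TCP orientation; "force": force on the tool from outside, world axes, zero at the start; "torque": the same for the moment, N m; "gripper_width": finger opening in mm; "gripper_force": force on a finger pad.
Only numpy, scipy, OpenCV 4.12 (cv2) and the standard library are available. Lean on these libraries where they do the work, as an engineer would, in place of code of your own. Each camera call takes 0.05 s, during which the arm holds its last target. There are 200 camera calls.

TASK

The three pledges on the appraisal counter got mixed up: move them round so that the nickel flask stands upright in the middle of the blue pad, the steel flashlight (still lens down) in the middle of the red pad and the green marble jar in the middle of the yellow pad. One pad holds only one thing, so park one of them on the empty grey pad on the way; never set anything on the bare counter, drop it or tip it over. Leave the comb, the ring box and the loupe where they lie.

Things in the scene. Friction and masses are not known exactly. Their poses are not given: they have to be found in the camera images.
- flask: Nickel hip flask standing upright, 30 mm thick (its x) by 90 mm wide (its y), flat-sided body 100 mm tall with a 25 mm round screw cap on top, 122 mm tall in all, about 0.25 kg. Origin: centre of underside, z up. Grip it across its 30 mm thickness (fingers closing along its x), between 45 and 90 mm above its underside. Starts upright near the middle of the red pad.
- flashlight: Steel pocket flashlight with black bands, upright on its lens end: head 38 mm in diameter up to 30 mm, then narrowing to a barrel 25 mm in diameter from 42 to 112 mm, 120 mm tall, about 0.18 kg. Origin: centre of its underside (lens end), z up. Round: grip the barrel from any side, between 55 and 100 mm above its underside. Starts upright near the middle of the yellow pad.
- marble_jar: Green glass marble jar with a cork top, round, 58 mm in diameter up to 68 mm, cork 36 mm in diameter, 93 mm tall in all, about 0.3 kg, closed. Origin: centre of its underside, z up. Grip its body from any side between 25 and 62 mm above its underside. Starts upright near the middle of the blue pad.
- pad_red: Red felt display pad, 100 x 100 mm, 10 mm thick, flat, fixed to the counter. Origin: centre of its underside, on the counter (z = 0); its top is 10 mm higher. z up, x and y along its edges. In the end it carries the flashlight.
- pad_blue: Blue felt display pad, 100 x 100 mm, 10 mm thick, flat, fixed to the counter. Origin: centre of its underside, on the counter (z = 0); its top is 10 mm higher. z up, x and y along its edges. In the end it carries the flask.
- pad_yellow: Yellow felt display pad, 100 x 100 mm, 10 mm thick, flat, fixed to the counter. Origin: centre of its underside, on the counter (z = 0); its top is 10 mm higher. z up, x and y along its edges. In the end it carries the marble jar.
- pad_grey: Grey felt display pad, 100 x 100 mm, 10 mm thick, flat, fixed to the counter. Origin: centre of its underside, on the counter (z = 0); its top is 10 mm higher. z up, x and y along its edges. Empty at the start, the spare place for parking one thing, and empty again in the end.
- comb: Tortoiseshell comb lying flat, a bystander, 130 mm long (its x), 32 mm wide (its y), 5 mm thick. Origin: centre of its underside. Loose; must stay where it is.
- ring_box: Closed plum-coloured ring box, a bystander, 50 x 50 mm, 38 mm tall. Origin: centre of its underside. Loose; must stay where it is.
- loupe: Jeweller's loupe, a bystander: black round eyepiece 40 mm in diameter and 28 mm tall, with a flat steel grip 12 mm tall reaching 56 mm from the eyepiece's centre along its +x. Origin: centre of the eyepiece's underside. Loose; must stay where it is.
There are look-alikes about, which are no part of the job. What is meant by the pad_blue is not turquoise, and is the smaller of those in its own colour.

How it is judged:
By the outcome, as a careful person would: the job done as asked, in the order asked, and still so for the second after the job is handed in, with the robot touching nothing.
It also fails if it takes over 120 s, if anything falls off the work surface, if the arm or the gripper's body presses on something with over 40 N, if the wrist force passes 120 N, or if a joint passes its speed limit or range.

## Working session

There is one attempt and no reset: what is moved stays moved. The work goes in short steps, Python scripts to look and compute and a tool call to move; the robot and the scene stay as the last step left them, time stands still between calls to the robot, and variables do not carry over. Pictures are saved under pics/ and viewed, at most 14 in all, crops included, and the job is handed in when it is done.

Besides the shell and the picture viewer there is one more tool, called after "Call:" as name(argument=value, ...), one argument or row to a line, values as JSON. step_arm: Moves the arm, as the interface text tells. Its arguments: {"type":"object","properties":{"plan":{"type":"array","items":{"type":"number"}},"hand":{"type":"number"},"newtons":{"type":"number"}},"required":["plan"]}

```bash
mkdir -p pics
cat > h.py <<'E'
import numpy as np, cv2
from workcell import sensors, viewer, env
from scipy.spatial.transform import Rotation as R
def ray(p,uv):
    A=np.array(p["attitude"],float)
    d=np.array([(uv[0]-p["cx"])/p["fx"],(uv[1]-p["cy"])/p["fy"],1.])
    M=A if A.shape==(3,3) else R.from_euler('xyz',A,degrees=True).as_matrix()
    return np.array(p["position"],float),M@d
def at(p,uv,z):
    o,d=ray(p,uv); return np.round(o+d*(z-o[2])/d[2],1)
E
python3 - <<'E'
from h import *
for c in("scene","top"):
    p=viewer.grab_frame(c); cv2.imwrite(f"pics/{c}0.png",p["img"][:,:,::-1])
    print(c,p["position"],p["attitude"],p["fx"])
    for n in "flask flashlight marble_jar pad_red pad_blue pad_yellow pad_grey comb ring_box loupe".split():
        z=10 if n in("flask","flashlight","marble_jar") else 0
        print(n,[(np.round(r["location"]).tolist(),round(r["score"],2),at(p,r["location"],z)[:2].tolist()) for r in viewer.pinpoint(n,p)[:4]])
print(sensors.state())
E
```

```text
scene [1025.1595179    43.46750084  666.83988518] [-138.37891429    1.015327     87.53160383] 448.04265147324423
flask [([431.0, 253.0], 0.68, [465.9, 278.5]), ([138.0, 248.0], 0.59, [419.1, -295.5])]
flashlight [([340.0, 313.0], 0.94, [594.5, 92.2])]
marble_jar [([432.0, 253.0], 0.62, [465.4, 279.2])]
pad_red []
pad_blue [([362.0, 216.0], 0.94, [345.7, 157.9]), ([467.0, 195.0], 0.84, [293.6, 396.3]), ([431.0, 256.0], 0.57, [464.3, 280.4])]
pad_yellow [([343.0, 323.0], 0.86, [608.2, 95.5]), ([430.0, 253.0], 0.64, [458.6, 280.5]), ([137.0, 248.0], 0.52, [410.9, -301.8])]
pad_grey [([231.0, 336.0], 0.65, [624.2, -95.8]), ([139.0, 248.0], 0.46, [409.7, -299.3])]
comb [([295.0, 253.0], 0.85, [442.2, 14.1])]
ring_box [([111.0, 333.0], 0.74, [605.4, -303.7])]
loupe [([447.0, 321.0], 0.71, [614.4, 276.4])]
top [ 258.54814773   59.72624636 1267.73644259] [-169.73811856   -0.28551832  -88.52237894] 540.6334598088707
flask [([470.0, 264.0], 0.71, [418.1, -293.8])]
flashlight [([308.0, 184.0], 0.9, [599.9, 92.6])]
marble_jar [([228.0, 240.0], 0.93, [459.4, 276.9])]
pad_red [([464.0, 262.0], 0.7
[... 367 characters left out ...]
.0], 0.88, [604.8, 289.6])]
{'time_s': 1.1, 'qpos': array([ 6.97867856e+01,  1.83111359e+01,  8.96407913e+01, -3.01864817e-03,
        7.20443357e+01, -1.14728959e+00]), 'qvel': array([ 0.0210804 ,  0.05760008, -0.07585073,  0.07526189, -0.08184366,
       -0.00036333]), 'effort': array([-1.06818330e-03, -4.12360811e+01, -2.32238585e+01,  7.27436179e-02,
        3.73533019e-02,  1.67113956e-05]), 'ee_pos': array([187.85633964, 543.4468238 , 189.17143258]), 'ee_rot': array([1.79996321e+02, 2.94593710e-03, 1.60935006e+02]), 'force': array([-0.09519686,  0.07273725, -0.31343734]), 'torque': array([-0.01481754,  0.02229508, -0.00759982]), 'gripper_force': 0.0, 'gripper_width': 91.05696510757618}
```

View pics/scene0.png

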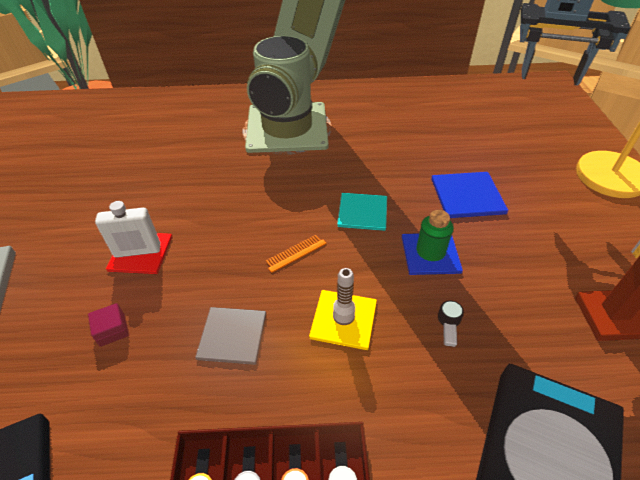

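View pics/top0.png

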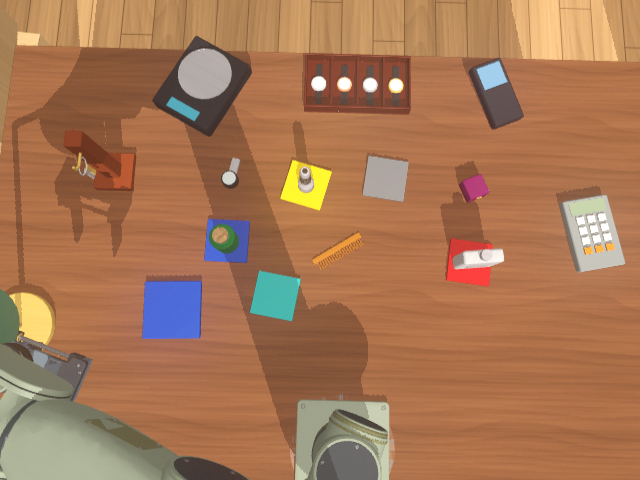

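Pad_blue candidates in the top view are turquoise at (275,296), large blue at (172,310) and small blue under the jar at (228,241). The small blue one fits: it is not turquoise and it is the smaller of the two blues. I'll confirm that in a crop and measure the pads.

```bash
cat >> h.py <<'E'
HS={"red":((0,170,120),(4,255,255)),"blue":((112,170,90),(125,255,255)),"yellow":((26,150,120),(34,255,255)),"grey":((0,0,90),(179,45,200))}
SEED={"red":(425,-283),"blue":(463,275),"yellow":(592,98),"grey":(620,-91)}
def padpts(p,c):
    hsv=cv2.cvtColor(p["img"],cv2.COLOR_RGB2HSV); m=cv2.inRange(hsv,*[np.array(x) for x in HS[c]])
    v,u=np.nonzero(m); 
    P=np.array([at(p,(a,b),10)[:2] for a,b in zip(u,v)]) if len(u) else np.zeros((0,2))
    return P[np.linalg.norm(P-SEED[c],axis=1)<78]
E
python3 - <<'E'
from h import *
ps=[viewer.grab_frame(c) for c in("top","scene")]
for c in HS:
    for P,n in[(padpts(ps[0],c),"top"),(padpts(ps[1],c),"scene")]:
        if len(P)<20: print(c,n,len(P));continue
        r=cv2.minAreaRect(P.astype(np.float32)); print(c,n,len(P),np.round(r[0],1),np.round(r[1],1),round(r[2],1))
im=ps[0]["img"][:,:,::-1]; s=ps[1]["img"][:,:,::-1]
rs=lambda a:cv2.resize(a,(400,300),interpolation=cv2.INTER_CUBIC)
cv2.imwrite("pics/crop1.png",np.vstack([np.hstack([rs(im[225:300,425:525]),rs(im[205:280,180:280])]),np.hstack([rs(s[195:285,80:200]),rs(s[195:285,380:500])])]))
E
```

```text
red top 1135 [ 422.9 -290.2] [100.9 100.9] 83.4
red scene 1112 [ 429.4 -291.1] [102.6 105.3] 84.0
blue top 0
blue scene 1260 [465.2 277.9] [ 98.8 102.7] 88.7
yellow top 1186 [599.  98.] [98.1 98.3] 74.6
yellow scene 1778 [602.1  96.8] [99.4 99. ] 74.6
grey top 1624 [620.5 -93.1] [98.  99.5] 82.1
grey scene 2875 [623.5 -93.5] [97.9 97.4] 82.0
```

View pics/crop1.png

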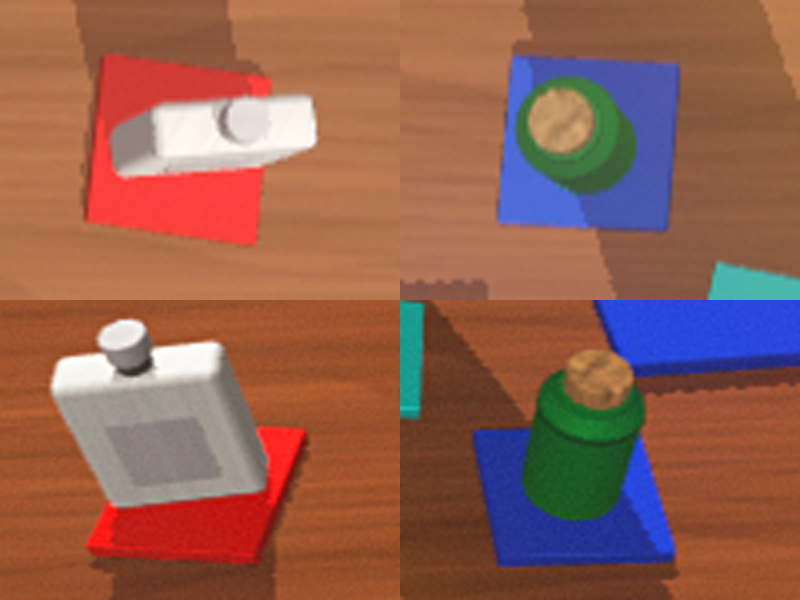

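The crop confirms it: the jar stands on the small blue pad, with the larger blue and the turquoise pads nearby. The flask stands on the red pad, its width roughly along world y.

```bash
cat >> h.py <<'E'
def go(x,y,z,yaw=None):
    s=sensors.state(); r=s["ee_rot"]; Rm=R.from_euler('xyz',r,degrees=True)
    d=Rm.inv().apply(np.array([x,y,z])-s["ee_pos"])/10
    print("t",round(s["time_s"],2),"pos",np.round(s["ee_pos"],1),"rot",np.round(r,1),"w",round(s["gripper_width"],1),"gf",round(s["gripper_force"],1))
    print("shift cm",np.round(d,2))
    if yaw is not None: print("rotvec",np.round((Rm.inv()*R.from_euler('xyz',[180,0,yaw],degrees=True)).as_rotvec(),3))
E
python3 - <<'E'
from h import *
p=viewer.grab_frame("top"); s=viewer.grab_frame("scene")
f=lambda a,ox,oy,k=4:(ox+a[0]/k-.4,oy+a[1]/k-.4)
B=[at(p,f(a,180,205),10)[:2] for a in((113,57),(279,64),(268,231),(98,222))]
print("blue",np.mean(B,0),[np.linalg.norm(B[i]-B[i-1]).round(1) for i in range(4)],np.degrees(np.arctan2(*(B[0]-B[3])[::-1])))
print("blue scene",[at(s,(380+a/3.33,195+b/3.33),10)[:2] for a,b in((75,131),(240,131),(273,252),(98,262))])
F=[at(p,f(a,425,225),110)[:2] for a in((165,103),(310,96),(315,145),(155,168))]
print("flask top",F,np.mean(F,0),"cap",at(p,f((246,116),425,225),132))
G=[at(s,(80+a/3.33,195+b/3.33),110)[:2] for a,b in((60,390-300),(220,375-300))]
print("scene front top edge",G,"base",[at(s,(80+a/3.33,195+b/3.33),10)[:2] for a,b in((118,507-300),(262,487-300))],"cap",at(s,(80+124/3.33,195+33/3.33),132))
print("jar cork top",at(p,f((161,120),180,205),103),"scene",at(s,(380+200/3.33,195+72/3.33),103))
go(462,278,250,90)
E
```

```text
blue [458.825 278.975] [np.float64(98.6), np.float64(98.5), np.float64(99.7), np.float64(99.6)] -1.510492022681673
blue scene [array([413.6, 231.8]), array([419.5, 330.5]), array([512.7, 326.2]), array([514.2, 227.5])]
flask top [array([ 434.7, -256.3]), array([ 440.6, -335. ]), array([ 413.9, -336.8]), array([ 399.2, -250.1])] [ 422.1  -294.55] cap [ 425.5 -293.2  132. ]
scene front top edge [array([ 444.7, -329.4]), array([ 438.4, -245.7])] base [array([ 441. , -334.6]), array([ 430.2, -252.7])] cap [ 426.1 -292.4  132. ]
jar cork top [456.3 279.1 103. ] scene [461.1 279.2 103. ]
t 1.3 pos [187.9 543.5 189.2] rot [180.    0.  160.9] w 91.2 gf 0.0
shift cm [-34.58 -16.13  -6.08]
rotvec [ 0.    -0.     1.238]
```

Call:
step_arm(
  plan=[0, 0, 0, 0, 0, 0.1124, 0, 0, 0, 0, 0, 0.1124, 0, 0, 0, 0, 0, 0.1124, 0, 0, 0, 0, 0, 0.1124, 0, 0, 0, 0, 0, 0.1124],
  hand=9.12,
  newtons=30,
)

```text
time_s: 1.72
ee_pos: [187.9, 543.5, 189.2]
ee_rot: [180.0, -0.0, 128.4]
force: [0.1, 0.5, 0.2]
gripper_width: 91.4
gripper_force: 0.0
```

Call:
step_arm(
  plan=[0, 0, 0, 0, 0, 0.1124, 0, 0, 0, 0, 0, 0.1124, 0, 0, 0, 0, 0, 0.1124, 0, 0, 0, 0, 0, 0.1124, 0, 0, 0, 0, 0, 0.1124],
)

```text
time_s: 2.13
ee_pos: [187.8, 543.5, 189.2]
ee_rot: [180.0, -0.0, 96.2]
force: [0.3, -0.6, 0.4]
gripper_width: 90.9
gripper_force: 0.0
```

```bash
python3 -c "
from h import *
go(458.5,279,189,96.5)"
```

```text
t 2.13 pos [187.8 543.5 189.2] rot [180.   -0.   96.2] w 90.9 gf 0.0
shift cm [-2.922e+01  2.405e+01  2.000e-02]
rotvec [ 0.    -0.    -0.005]
```

Call:
step_arm(
  plan=[-2.92, 2.405, 0, 0, 0, 0, -2.92, 2.405, 0, 0, 0, 0, -2.92, 2.405, 0, 0, 0, 0, -2.92, 2.405, 0, 0, 0, 0, -2.92, 2.405, 0, 0, 0, 0],
)

```text
time_s: 2.55
ee_pos: [324.8, 410.8, 189.3]
ee_rot: [180.0, -0.0, 96.6]
force: [0.6, -0.1, -0.3]
gripper_width: 91.4
gripper_force: 0.0
```

Call:
step_arm(
  plan=[-2.92, 2.405, 0, 0, 0, 0, -2.92, 2.405, 0, 0, 0, 0, -2.92, 2.405, 0, 0, 0, 0, -2.92, 2.405, 0, 0, 0, 0, -2.92, 2.405, 0, 0, 0, 0],
)

```text
time_s: 2.97
ee_pos: [461.1, 279.2, 189.4]
ee_rot: [180.0, -0.0, 96.5]
force: [0.4, 1.5, -0.4]
gripper_width: 91.2
gripper_force: 0.0
```

Call:
step_arm(
  plan=[0, 0, 0, 0, 0, 0, 0, 0, 0, 0, 0, 0],
)

```text
time_s: 3.13
ee_pos: [461.1, 279.4, 189.0]
ee_rot: [-180.0, -0.0, 96.3]
force: [-1.0, 0.7, 1.3]
gripper_width: 90.9
gripper_force: 0.0
```

```bash
python3 -c "
from h import *
go(458.5,279,50,96.5)
a=viewer.grab_frame('scene')['img'][150:330,330:570,::-1]
cv2.imwrite('pics/j1.png',cv2.resize(a,(800,600)))"
```

```text
t 3.13 pos [461.1 279.4 189. ] rot [-180.    -0.    96.3] w 90.9 gf 0.0
shift cm [-1.00e-02 -2.60e-01  1.39e+01]
rotvec [-0.    -0.    -0.003]
```

View pics/j1.png

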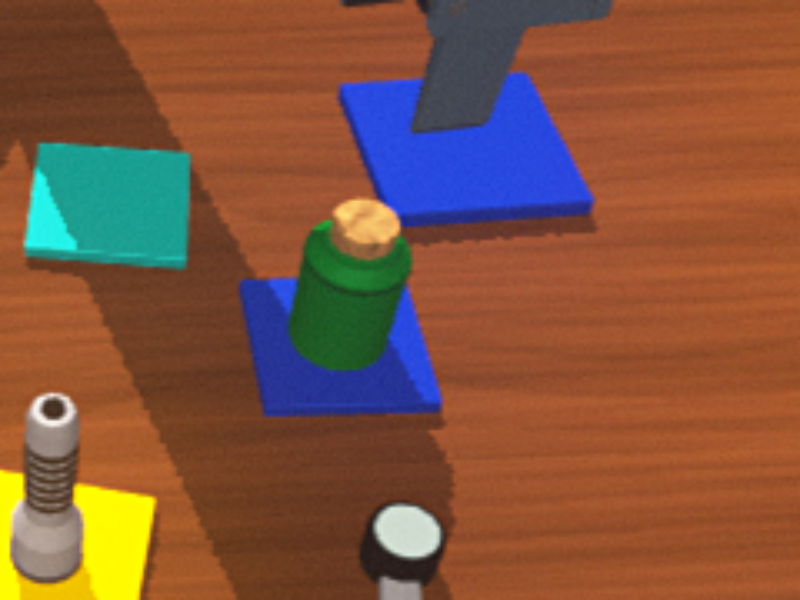

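The gripper is in line above the jar, with the fingers either side of it in x. Descending.

Call:
step_arm(
  plan=[0, -0.2, 2.8, 0, 0, 0, 0, 0, 2.8, 0, 0, 0, 0, 0, 2.8, 0, 0, 0, 0, 0, 2.8, 0, 0, 0, 0, 0, 2.7, 0, 0, 0],
)

```text
time_s: 3.6
ee_pos: [456.7, 281.8, 49.1]
ee_rot: [180.0, -0.0, 96.7]
force: [0.9, 0.1, -0.3]
gripper_width: 91.3
gripper_force: 0.0
```

Call:
step_arm(
  plan=[0, 0, 0, 0, 0, 0, 0, 0, 0, 0, 0, 0, 0, 0, 0, 0, 0, 0, 0, 0, 0, 0, 0, 0, 0, 0, 0, 0, 0, 0],
  hand=5,
)

```text
time_s: 4.02
ee_pos: [459.0, 281.4, 52.0]
ee_rot: [179.8, -0.1, 96.6]
force: [-0.9, -0.6, 1.4]
gripper_width: 60.6
gripper_force: 0.7
```

Call:
step_arm(
  plan=[0, 0, 0, 0, 0, 0, 0, 0, 0, 0, 0, 0, 0, 0, 0, 0, 0, 0, 0, 0, 0, 0, 0, 0],
)

```text
time_s: 4.35
ee_pos: [457.1, 281.0, 51.6]
ee_rot: [-179.9, -0.1, 96.5]
force: [-5.5, 0.3, 6.1]
gripper_width: 54.4
gripper_force: 28.9
```

Call:
step_arm(
  plan=[0, 0, -0.5, 0, 0, 0, 0, 0, -1, 0, 0, 0, 0, 0, -1.5, 0, 0, 0, 0, 0, -2, 0, 0, 0, 0, 0, -2, 0, 0, 0],
)

```text
time_s: 4.77
ee_pos: [458.1, 280.2, 121.4]
ee_rot: [180.0, 0.0, 96.5]
force: [0.7, 0.4, -1.9]
gripper_width: 54.2
gripper_force: 27.3
```

Call:
step_arm(
  plan=[0, 0, -2, 0, 0, 0, 0, 0, -2, 0, 0, 0, 0, 0, -2, 0, 0, 0, 0, 0, -2, 0, 0, 0, 0, 0, 0, 0, 0, 0],
)

```text
time_s: 5.18
ee_pos: [460.5, 281.7, 205.1]
ee_rot: [179.5, -0.2, 96.5]
force: [0.6, 1.1, -1.3]
gripper_width: 54.3
gripper_force: 27.3
```

```bash
python3 -c "
from h import *
go(622,-93.3,205,96.5)
a=viewer.grab_frame('scene')['img'][60:300,280:600,::-1]
cv2.imwrite('pics/j2.png',cv2.resize(a,(800,600)))"
```

```text
t 5.18 pos [460.5 281.7 205.1] rot [179.5  -0.2  96.5] w 54.3 gf 27.3
shift cm [-3.909e+01  1.178e+01 -3.000e-02]
rotvec [ 0.009 -0.004  0.   ]
```

View pics/j2.png

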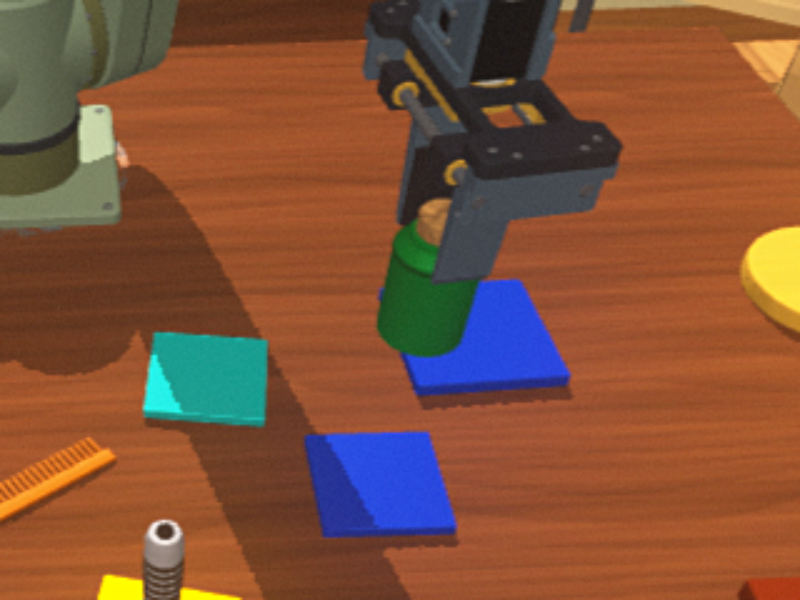

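The jar is gripped upright and clear of the pad. I'll measure its offset in the hand before moving off.

```bash
python3 -c "
from h import *
p=viewer.grab_frame('scene');t=viewer.grab_frame('top')
print(at(p,(280+422*.4,60+325*.4),164))
for q in(p,t): print([(r['location'],r['score'],at(q,r['location'],164)) for r in viewer.pinpoint('marble_jar',q)[:2]])
go(622,-93.3,205,96.5)"
```

```text
[459.7 282.7 164. ]
[([446.3, 194.0], 0.88, array([469.4, 276.2, 164. ]))]
[]
t 5.43 pos [457.2 279.9 198.6] rot [-1.798e+02  1.000e-01  9.650e+01] w 54.2 gf 27.3
shift cm [-38.95  12.13  -0.62]
rotvec [-0.003  0.001  0.   ]
```

Call:
step_arm(
  plan=[-1, 0.3, -1, 0, 0, 0, -2, 0.62, -1, 0, 0, 0, -2.8, 0.87, 0, 0, 0, 0, -2.8, 0.87, 0, 0, 0, 0, -2.8, 0.87, 0, 0, 0, 0],
)

```text
time_s: 5.85
ee_pos: [506.4, 169.4, 220.2]
ee_rot: [-180.0, 0.0, 96.6]
force: [0.3, -0.3, -2.5]
gripper_width: 54.1
gripper_force: 27.3
```

Call:
step_arm(
  plan=[-2.8, 0.87, 0, 0, 0, 0, -2.8, 0.87, 0, 0, 0, 0, -2.8, 0.87, 0, 0, 0, 0, -2.8, 0.87, 0, 0, 0, 0, -2.8, 0.87, 0, 0, 0, 0],
)

```text
time_s: 6.27
ee_pos: [565.4, 34.8, 220.0]
ee_rot: [-179.9, 0.0, 96.5]
force: [0.1, 0.6, -2.1]
gripper_width: 54.3
gripper_force: 27.3
```

Call:
step_arm(
  plan=[-2.8, 0.87, 0, 0, 0, 0, -2.8, 0.87, 0, 0, 0, 0, -2.8, 0.87, 0, 0, 0, 0, -2.8, 0.87, 0, 0, 0, 0, -2.4, 0.75, 0, 0, 0, 0],
)

```text
time_s: 6.68
ee_pos: [622.9, -96.1, 219.7]
ee_rot: [-179.9, 0.0, 96.5]
force: [0.2, -0.1, -2.1]
gripper_width: 54.6
gripper_force: 27.3
```

Call:
step_arm(
  plan=[0, 0, 0, 0, 0, 0, 0, 0, 0, 0, 0, 0, 0, 0, 0, 0, 0, 0, 0, 0, 0, 0, 0, 0, 0, 0, 0, 0, 0, 0],
)

```text
time_s: 7.1
ee_pos: [622.3, -92.3, 220.3]
ee_rot: [-180.0, -0.0, 96.6]
force: [-0.6, 0.4, -1.2]
gripper_width: 54.1
gripper_force: 27.3
```

```bash
python3 -c "
from h import *
for i in range(5):
    p=viewer.grab_frame('scene'); go(622,-93.3,52,96.5)
print([(r['location'],r['score'],at(p,r['location'],174)) for r in viewer.pinpoint('marble_jar',p)[:2]])
"
```

```text
t 7.15 pos [622.4 -92.3 220.4] rot [180.   -0.   96.6] w 54.4 gf 27.3
shift cm [-0.1  -0.05 16.84]
rotvec [ 0.    -0.     0.002]
t 7.2 pos [622.5 -92.4 220.4] rot [180.   -0.   96.6] w 54.5 gf 27.3
shift cm [-0.09 -0.06 16.84]
rotvec [ 0.    -0.     0.002]
t 7.25 pos [622.5 -92.5 220.4] rot [180.   -0.   96.6] w 54.1 gf 27.3
shift cm [-0.08 -0.06 16.84]
rotvec [ 0.    -0.     0.002]
t 7.3 pos [622.6 -92.6 220.4] rot [180.   -0.   96.6] w 54.2 gf 27.3
shift cm [-0.06 -0.07 16.84]
rotvec [ 0.    -0.     0.001]
t 7.35 pos [622.6 -92.7 220.3] rot [180.   -0.   96.6] w 54.4 gf 27.3
shift cm [-0.05 -0.07 16.83]
rotvec [ 0.    -0.     0.001]
[([138.3, 246.9], 0.73, array([ 568.4, -211. ,  174. ]))]
```

Call:
step_arm(
  plan=[0, 0, 3.5, 0, 0, 0, 0, 0, 4, 0, 0, 0, 0, 0, 4, 0, 0, 0, 0, 0, 3, 0, 0, 0, 0, 0, 1.5, 0, 0, 0],
)

```text
time_s: 7.82
ee_pos: [619.6, -92.5, 55.5]
ee_rot: [-179.6, -0.1, 96.5]
force: [0.2, 0.6, -2.4]
gripper_width: 54.6
gripper_force: 27.3
```

Call:
step_arm(
  plan=[0, 0, 0.3, 0, 0, 0, 0, 0, 0.2, 0, 0, 0, 0, 0, 0.2, 0, 0, 0, 0, 0, 0.1, 0, 0, 0, 0, 0, 0.1, 0, 0, 0],
)

```text
time_s: 8.23
ee_pos: [623.9, -93.4, 52.8]
ee_rot: [179.8, 0.0, 96.5]
force: [0.2, -0.3, -1.8]
gripper_width: 54.4
gripper_force: 27.3
```

Call:
step_arm(
  plan=[0, 0, 0.1, 0, 0, 0, 0, 0, 0, 0, 0, 0, 0, 0, 0, 0, 0, 0],
)

```text
time_s: 8.48
ee_pos: [624.0, -94.1, 52.2]
ee_rot: [179.8, 0.1, 96.5]
force: [-0.9, -3.0, 6.5]
gripper_width: 53.7
gripper_force: 28.9
```

Call:
step_arm(
  plan=[0, 0, 0, 0, 0, 0, 0, 0, 0, 0, 0, 0, 0, 0, 0, 0, 0, 0, 0, 0, 0, 0, 0, 0, 0, 0, 0, 0, 0, 0],
  hand=9.12,
)

```text
time_s: 8.9
ee_pos: [622.5, -92.9, 49.9]
ee_rot: [-180.0, -0.0, 96.5]
force: [-0.1, 0.4, -0.3]
gripper_width: 84.9
gripper_force: 0.0
```

Call:
step_arm(
  plan=[0, 0, 0, 0, 0, 0, 0, 0, -2, 0, 0, 0, 0, 0, -3, 0, 0, 0, 0, 0, -4, 0, 0, 0, 0, 0, -4, 0, 0, 0],
)

```text
time_s: 9.32
ee_pos: [621.9, -92.9, 180.6]
ee_rot: [-179.9, -0.1, 96.5]
force: [1.2, -0.2, -0.0]
gripper_width: 91.1
gripper_force: 0.0
```

Call:
step_arm(
  plan=[0, 0, -3, 0, 0, 0, 0, 0, -2, 0, 0, 0, 0, 0, 0, 0, 0, 0],
)

```text
time_s: 9.57
ee_pos: [625.2, -93.5, 235.8]
ee_rot: [179.4, 0.2, 96.5]
force: [1.6, -0.1, 0.5]
gripper_width: 91.1
gripper_force: 0.0
```

```bash
python3 -c "
from h import *
p=viewer.grab_frame('scene');t=viewer.grab_frame('top')
for q in(p,t): print([(r['location'],r['score'],at(q,r['location'],10)) for r in viewer.pinpoint('marble_jar',q)[:2]])
go(425.5,-292.5,232,96.5)
cv2.imwrite('pics/j3.png',np.hstack([cv2.resize(p['img'][180:400,50:350,::-1],(400,300)),cv2.resize(t['img'][120:300,340:580,::-1],(400,300))]))"
```

```text
[([228.1, 336.6], 0.81, array([630.2, -98.9,  10. ]))]
[([389.2, 178.0], 0.43, array([ 621.1, -102.7,   10. ]))]
t 9.77 pos [621.7 -93.  228.2] rot [-1.798e+02 -1.000e-01  9.650e+01] w 91.3 gf 0.0
shift cm [-17.59 -21.76  -0.33]
rotvec [-0.003 -0.001  0.001]
```

View pics/j3.png

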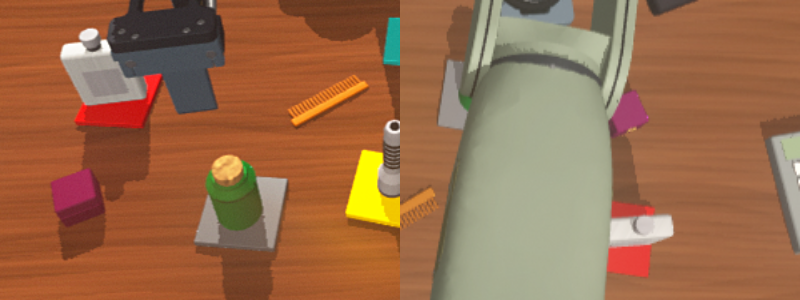

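The jar is upright on the grey pad, bottom centre near (238,222) in the left crop. Next, the flask.

Call:
step_arm(
  plan=[-1.2, -1.5, 0, 0, 0, 0, -2.2, -2.7, 0, 0, 0, 0, -2.2, -2.7, 0, 0, 0, 0, -2.2, -2.7, 0, 0, 0, 0, -2.2, -2.7, 0, 0, 0, 0],
)

```text
time_s: 10.18
ee_pos: [509.8, -206.9, 227.9]
ee_rot: [-179.8, -0.1, 96.6]
force: [-0.8, -0.5, -0.0]
gripper_width: 91.2
gripper_force: 0.0
```

Call:
step_arm(
  plan=[-2.2, -2.7, 0, 0, 0, 0, -2.2, -2.7, 0, 0, 0, 0, -2.2, -2.7, 0, 0, 0, 0, -1.0, -1.36, 0, 0, 0, 0, 0, 0, 0, 0, 0, 0],
)

```text
time_s: 10.6
ee_pos: [423.3, -294.3, 228.4]
ee_rot: [-179.8, -0.1, 96.3]
force: [0.8, 0.2, 0.5]
gripper_width: 91.2
gripper_force: 0.0
```

Call:
step_arm(
  plan=[0, 0, 0, 0, 0, 0, 0, 0, 0, 0, 0, 0, 0, 0, 0, 0, 0, 0, 0, 0, 0, 0, 0, 0, 0, 0, 0, 0, 0, 0],
)

```text
time_s: 11.02
ee_pos: [427.2, -292.1, 229.9]
ee_rot: [-180.0, -0.0, 96.6]
force: [-1.2, -0.4, -0.1]
gripper_width: 91.3
gripper_force: 0.0
```

```bash
python3 -c "
from h import *
p=viewer.grab_frame('scene');t=viewer.grab_frame('top')
go(425.5,-292.5,75,96.5)
cv2.imwrite('pics/f1.png',np.hstack([cv2.resize(p['img'][150:330,50:290,::-1],(400,300)),cv2.resize(t['img'][180:330,380:580,::-1],(400,300))]))"
```

```text
t 11.12 pos [ 427.  -292.3  230. ] rot [-180.    -0.    96.6] w 91.4 gf 0.0
shift cm [-0.   -0.15 15.5 ]
rotvec [-0.    -0.     0.002]
```

View pics/f1.png

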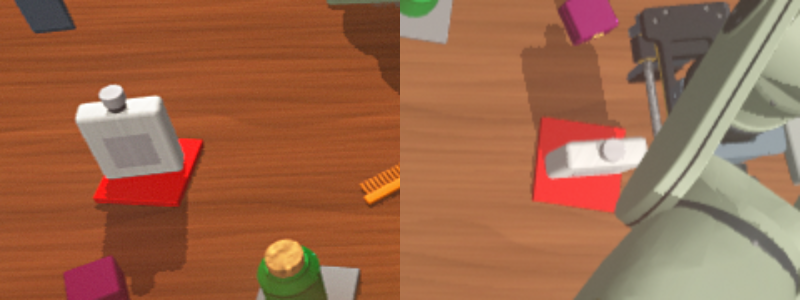

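Call:
step_arm(
  plan=[0, -0.15, 2.5, 0, 0, 0, 0, 0, 3.5, 0, 0, 0, 0, 0, 3.5, 0, 0, 0, 0, 0, 3, 0, 0, 0, 0, 0, 2, 0, 0, 0],
)

```text
time_s: 11.53
ee_pos: [423.8, -291.7, 82.3]
ee_rot: [-179.8, -0.2, 96.6]
force: [-0.6, -0.9, -0.3]
gripper_width: 91.0
gripper_force: 0.0
```

Call:
step_arm(
  plan=[0, 0, 0, 0, 0, 0, 0, 0, 0, 0, 0, 0, 0, 0, 0, 0, 0, 0, 0, 0, 0, 0, 0, 0, 0, 0, 0, 0, 0, 0],
  hand=4.5,
)

```text
time_s: 11.95
ee_pos: [426.1, -293.7, 86.8]
ee_rot: [179.9, 0.1, 96.5]
force: [-0.1, 0.1, 0.5]
gripper_width: 60.7
gripper_force: 0.0
```

Call:
step_arm(
  plan=[0, 0, 0, 0, 0, 0, 0, 0, 0, 0, 0, 0, 0, 0, 0, 0, 0, 0, 0, 0, 0, 0, 0, 0, 0, 0, 0, 0, 0, 0],
  hand=2.2,
)

```text
time_s: 12.37
ee_pos: [424.9, -293.1, 85.5]
ee_rot: [-180.0, 0.0, 96.5]
force: [-3.0, 0.1, 9.4]
gripper_width: 27.5
gripper_force: 5.1
```

```bash
python3 -c "
from h import *
go(425.5,-292.5,220,96.5)"
```

```text
t 12.37 pos [ 424.9 -293.1   85.5] rot [-180.     0.    96.5] w 27.5 gf 5.1
shift cm [  0.05   0.06 -13.45]
rotvec [-0.     0.     0.001]
```

Call:
step_arm(
  plan=[0, 0, 0, 0, 0, 0, 0, 0, 0, 0, 0, 0, 0, 0, -0.5, 0, 0, 0, 0, 0, -1, 0, 0, 0, 0, 0, -1.5, 0, 0, 0],
)

```text
time_s: 12.78
ee_pos: [424.1, -292.2, 114.3]
ee_rot: [-179.9, -0.2, 96.5]
force: [0.1, 0.1, -2.8]
gripper_width: 23.7
gripper_force: 30.1
```

Call:
step_arm(
  plan=[0, 0, -2.5, 0, 0, 0, 0, 0, -3, 0, 0, 0, 0, 0, -3, 0, 0, 0, 0, 0, -2.5, 0, 0, 0, 0, 0, -1, 0, 0, 0],
)

```text
time_s: 13.2
ee_pos: [426.6, -293.9, 239.3]
ee_rot: [179.7, 0.3, 96.5]
force: [2.0, 0.4, -2.6]
gripper_width: 24.1
gripper_force: 30.1
```

Call:
step_arm(
  plan=[0, 0, 0, 0, 0, 0, 0, 0, 0, 0, 0, 0, 0, 0, 0, 0, 0, 0, 0, 0, 0, 0, 0, 0],
)

```text
time_s: 13.53
ee_pos: [424.1, -292.3, 233.0]
ee_rot: [-179.8, -0.2, 96.5]
force: [-0.6, -0.4, -2.3]
gripper_width: 24.1
gripper_force: 30.0
```

```bash
python3 -c "
from h import *
p=viewer.grab_frame('scene');t=viewer.grab_frame('top')
for q in(p,t): print([(r['location'],r['score'],at(q,r['location'],160)) for r in viewer.pinpoint('flask',q)[:2]])
go(462,278.5,235,96.5)
cv2.imwrite('pics/f2.png',np.hstack([cv2.resize(p['img'][60:300,20:340,::-1],(400,300)),cv2.resize(t['img'][180:330,380:580,::-1],(400,300))]))"
```

```text
[]
[([489.5, 251.1], 0.89, array([ 426.8, -291.7,  160. ]))]
t 13.73 pos [ 424.7 -292.8  234.2] rot [-1.799e+02 -1.000e-01  9.650e+01] w 24.3 gf 30.0
shift cm [ 5.633e+01  1.020e+01 -2.000e-02]
rotvec [-0.001 -0.001  0.001]
```

View pics/f2.png

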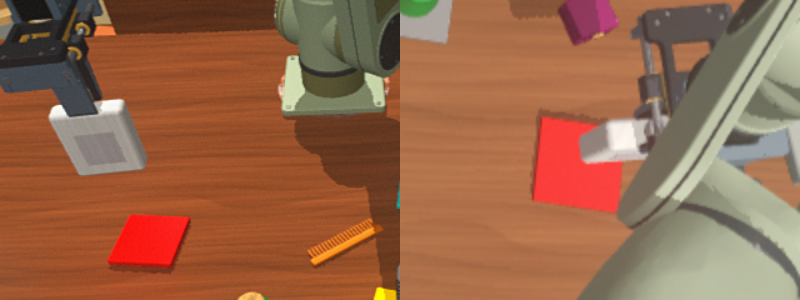

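The flask hangs upright in the grip and the red pad is clear. Carrying it to the blue pad.

Call:
step_arm(
  plan=[1.3, 0.24, 0, 0, 0, 0, 2.8, 0.507, 0, 0, 0, 0, 2.8, 0.507, 0, 0, 0, 0, 2.8, 0.507, 0, 0, 0, 0, 2.8, 0.507, 0, 0, 0, 0],
)

```text
time_s: 14.15
ee_pos: [432.9, -164.1, 235.0]
ee_rot: [-180.0, -0.1, 96.5]
force: [0.6, -0.2, -2.3]
gripper_width: 24.1
gripper_force: 30.1
```

Call:
step_arm(
  plan=[2.8, 0.507, 0, 0, 0, 0, 2.8, 0.507, 0, 0, 0, 0, 2.8, 0.507, 0, 0, 0, 0, 2.8, 0.507, 0, 0, 0, 0, 2.8, 0.507, 0, 0, 0, 0],
)

```text
time_s: 14.57
ee_pos: [441.9, -22.0, 235.2]
ee_rot: [180.0, -0.0, 96.5]
force: [-0.1, 0.1, -3.3]
gripper_width: 23.9
gripper_force: 30.1
```

Call:
step_arm(
  plan=[2.8, 0.507, 0, 0, 0, 0, 2.8, 0.507, 0, 0, 0, 0, 2.8, 0.507, 0, 0, 0, 0, 2.8, 0.507, 0, 0, 0, 0, 2.8, 0.507, 0, 0, 0, 0],
)

```text
time_s: 14.98
ee_pos: [450.9, 119.8, 235.2]
ee_rot: [-180.0, -0.0, 96.6]
force: [0.6, -0.5, -3.1]
gripper_width: 23.8
gripper_force: 30.1
```

Call:
step_arm(
  plan=[2.8, 0.507, 0, 0, 0, 0, 2.8, 0.507, 0, 0, 0, 0, 2.8, 0.507, 0, 0, 0, 0, 2.8, 0.507, 0, 0, 0, 0, 1.8, 0.327, 0, 0, 0, 0],
)

```text
time_s: 15.4
ee_pos: [459.5, 252.8, 235.0]
ee_rot: [-180.0, -0.1, 96.6]
force: [-0.7, -0.8, -2.2]
gripper_width: 23.7
gripper_force: 30.3
```

Call:
step_arm(
  plan=[0, 0, 0, 0, 0, 0, 0, 0, 0, 0, 0, 0, 0, 0, 0, 0, 0, 0, 0, 0, 0, 0, 0, 0, 0, 0, 0, 0, 0, 0],
)

```text
time_s: 15.82
ee_pos: [460.3, 248.8, 235.3]
ee_rot: [180.0, 0.0, 96.5]
force: [-0.5, -0.1, -3.0]
gripper_width: 24.1
gripper_force: 30.0
```

```bash
python3 -c "
from h import *
p=viewer.grab_frame('scene');t=viewer.grab_frame('top')
go(462,278.5,86,96.5)
for q in(p,t): print([(r['location'],r['score'],at(q,r['location'],160)) for r in viewer.pinpoint('flask',q)[:2]])
P=padpts(p,'blue'); print(cv2.minAreaRect(P.astype(np.float32)))
"
```

```text
t 15.92 pos [460.5 248.9 235.3] rot [180.   -0.   96.5] w 24.0 gf 30.0
shift cm [ 2.92  0.48 14.94]
rotvec [ 0.    -0.    -0.001]
[([425.7, 192.8], 0.68, array([459.8, 244.2, 160. ]))]
[([228.8, 226.3], 0.39, array([464.6, 250.7, 160. ]))]
((464.864990234375, 277.9139709472656), (98.83519744873047, 103.33476257324219), 88.65489196777344)
```

Call:
step_arm(
  plan=[1.5, 0.22, 0, 0, 0, 0, 1.4, 0.22, 1, 0, 0, 0, 0, 0, 3, 0, 0, 0, 0, 0, 3.5, 0, 0, 0, 0, 0, 3, 0, 0, 0],
)

```text
time_s: 16.43
ee_pos: [461.0, 280.2, 127.9]
ee_rot: [-180.0, -0.0, 96.6]
force: [0.0, -1.1, -3.0]
gripper_width: 23.7
gripper_force: 30.2
```

Call:
step_arm(
  plan=[0, 0, 2, 0, 0, 0, 0, 0, 1.2, 0, 0, 0, 0, 0, 0.5, 0, 0, 0, 0, 0, 0, 0, 0, 0, 0, 0, 0, 0, 0, 0],
)

```text
time_s: 16.85
ee_pos: [461.9, 279.8, 93.3]
ee_rot: [180.0, -0.0, 96.6]
force: [-0.3, 0.3, -1.8]
gripper_width: 24.2
gripper_force: 30.0
```

Call:
step_arm(
  plan=[0, 0, 0.2, 0, 0, 0, 0, 0, 0.2, 0, 0, 0, 0, 0, 0.2, 0, 0, 0, 0, 0, 0.2, 0, 0, 0, 0, 0, 0.1, 0, 0, 0],
)

```text
time_s: 17.27
ee_pos: [462.0, 279.2, 85.5]
ee_rot: [179.9, -0.0, 96.5]
force: [-3.4, -0.7, 11.8]
gripper_width: 24.4
gripper_force: 32.3
```

```bash
python3 -c "
from h import *
p=viewer.grab_frame('scene');t=viewer.grab_frame('top')
go(462,278.5,86,96.5)
cv2.imwrite('pics/f3.png',np.hstack([cv2.resize(p['img'][110:290,340:580,::-1],(400,300)),cv2.resize(t['img'][180:300,150:310,::-1],(400,300))]))"
```

```text
t 17.37 pos [462.  279.2  85.6] rot [ 1.799e+02 -1.000e-01  9.650e+01] w 24.0 gf 31.2
shift cm [-0.07 -0.   -0.04]
rotvec [ 0.002 -0.001  0.   ]
```

View pics/f3.png

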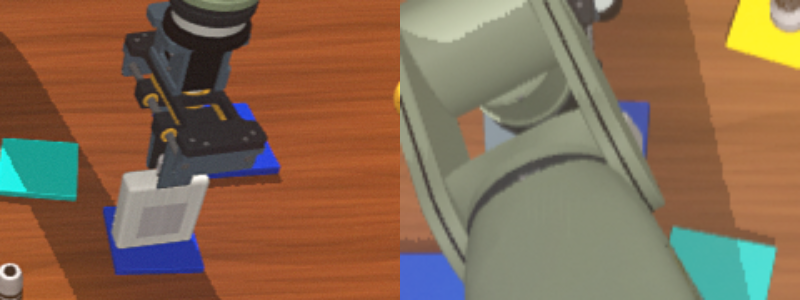

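Call:
step_arm(
  plan=[0, 0, 0, 0, 0, 0, 0, 0, 0, 0, 0, 0, 0, 0, 0, 0, 0, 0, 0, 0, 0, 0, 0, 0, 0, 0, 0, 0, 0, 0],
  hand=9.12,
)

```text
time_s: 17.78
ee_pos: [462.0, 279.2, 84.6]
ee_rot: [179.9, -0.0, 96.5]
force: [0.1, 0.4, 1.7]
gripper_width: 54.8
gripper_force: 0.6
```

Call:
step_arm(
  plan=[0, 0, 0, 0, 0, 0, 0, 0, 0, 0, 0, 0, 0, 0, -1.5, 0, 0, 0, 0, 0, -3, 0, 0, 0, 0, 0, -3.5, 0, 0, 0],
)

```text
time_s: 18.2
ee_pos: [459.7, 277.8, 162.5]
ee_rot: [-179.6, 0.2, 96.5]
force: [0.5, 0.3, 1.0]
gripper_width: 88.0
gripper_force: 0.0
```

Call:
step_arm(
  plan=[0, 0, -3.5, 0, 0, 0, 0, 0, -2.5, 0, 0, 0, 0, 0, -1.3, 0, 0, 0, 0, 0, 0, 0, 0, 0, 0, 0, 0, 0, 0, 0],
)

```text
time_s: 18.62
ee_pos: [461.3, 278.8, 236.8]
ee_rot: [-180.0, 0.0, 96.5]
force: [-0.0, -0.9, -0.4]
gripper_width: 91.3
gripper_force: 0.0
```

```bash
python3 -c "
from h import *
p=viewer.grab_frame('scene');t=viewer.grab_frame('top')
for n in('flask','flashlight'):
  for q in(p,t): print(n,[(r['location'],r['score'],at(q,r['location'],10)) for r in viewer.pinpoint(n,q)[:2]])
go(598,92.5,235,96.5)
cv2.imwrite('pics/f4.png',np.hstack([cv2.resize(p['img'][170:350,300:540,::-1],(400,300)),cv2.resize(t['img'][120:300,150:390,::-1],(400,300))]))"
```

```text
flask [([430.3, 251.7], 0.57, array([462.7, 277.4,  10. ])), ([294.4, 255.5], 0.23, array([457.1,  14.1,  10. ]))]
flask [([229.2, 237.6], 0.55, array([465.5, 274.1,  10. ]))]
flashlight [([341.0, 317.9], 0.89, array([603.7,  92.8,  10. ]))]
flashlight [([306.0, 181.1], 0.9, array([608. ,  97.4,  10. ]))]
t 18.92 pos [461.  278.6 235.8] rot [-1.799e+02  1.000e-01  9.650e+01] w 90.9 gf 0.0
shift cm [-20.05  11.49   0.07]
rotvec [-0.002  0.001  0.001]
```

View pics/f4.png

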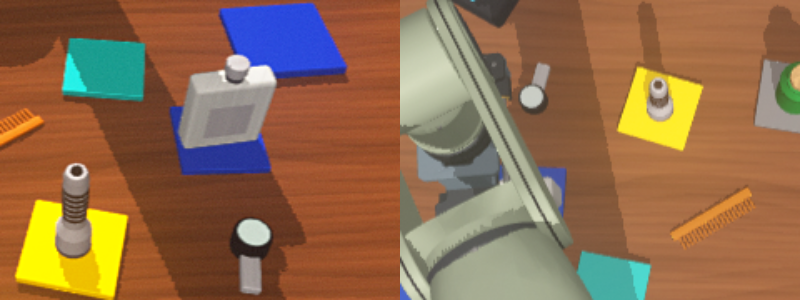

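The flask stands upright on the blue pad. Next, the flashlight: its tail end is at about (346,272) in the scene view and (304,170) in the top view.

```bash
python3 -c "
from h import *
p=viewer.grab_frame('scene');t=viewer.grab_frame('top')
print(at(p,(346.2,272),130),at(t,(304.3,169.6),130))
go(600,95,235,96.5)"
```

```text
[598.8  98.3 130. ] [600.5  98.3 130. ]
t 19.02 pos [461.3 278.7 236.4] rot [-179.9    0.    96.5] w 91.7 gf 0.0
shift cm [-19.83  11.69   0.13]
rotvec [-0.001  0.001  0.001]
```

Call:
step_arm(
  plan=[-1.3, 0.8, 0, 0, 0, 0, -2.6, 1.55, 0, 0, 0, 0, -2.6, 1.55, 0, 0, 0, 0, -2.6, 1.55, 0, 0, 0, 0, -2.6, 1.55, 0, 0, 0, 0],
)

```text
time_s: 19.43
ee_pos: [545.0, 169.5, 237.0]
ee_rot: [-180.0, -0.0, 96.6]
force: [0.0, 0.2, -0.2]
gripper_width: 90.9
gripper_force: 0.0
```

Call:
step_arm(
  plan=[-2.6, 1.55, 0, 0, 0, 0, -2.6, 1.55, 0, 0, 0, 0, -1.8, 1.05, 0, 0, 0, 0, -0.93, 0.54, 0, 0, 0, 0, 0, 0, 0, 0, 0, 0],
)

```text
time_s: 19.85
ee_pos: [600.9, 95.5, 236.5]
ee_rot: [-180.0, 0.0, 96.4]
force: [0.9, 0.1, -0.8]
gripper_width: 91.2
gripper_force: 0.0
```

Call:
step_arm(
  plan=[0, 0, 0, 0, 0, 0, 0, 0, 0, 0, 0, 0, 0, 0, 0, 0, 0, 0, 0, 0, 0, 0, 0, 0, 0, 0, 0, 0, 0, 0],
)

```text
time_s: 20.27
ee_pos: [599.6, 98.0, 237.4]
ee_rot: [180.0, -0.0, 96.6]
force: [0.1, -0.4, 0.6]
gripper_width: 91.2
gripper_force: 0.0
```

```bash
python3 -c "
from h import *
go(600,97,85,96.5)"
```

```text
t 20.27 pos [599.6  98.  237.4] rot [180.   -0.   96.6] w 91.2 gf 0.0
shift cm [-0.11  0.02 15.24]
rotvec [ 0.    -0.     0.002]
```

Call:
step_arm(
  plan=[-0.1, 0, 2.7, 0, 0, 0, 0, 0, 4, 0, 0, 0, 0, 0, 4, 0, 0, 0, 0, 0, 3, 0, 0, 0, 0, 0, 1.5, 0, 0, 0],
)

```text
time_s: 20.68
ee_pos: [597.0, 96.2, 80.9]
ee_rot: [-179.6, 0.0, 96.6]
force: [0.5, -0.3, 0.6]
gripper_width: 90.9
gripper_force: 0.0
```

Call:
step_arm(
  plan=[0, 0, 0, 0, 0, 0, 0, 0, 0, 0, 0, 0, 0, 0, 0, 0, 0, 0, 0, 0, 0, 0, 0, 0, 0, 0, 0, 0, 0, 0],
  hand=4.5,
  newtons=20,
)

```text
time_s: 21.1
ee_pos: [601.3, 96.4, 87.0]
ee_rot: [179.8, -0.0, 96.5]
force: [0.2, -0.2, -0.2]
gripper_width: 61.0
gripper_force: 0.0
```

Call:
step_arm(
  plan=[0, 0, 0, 0, 0, 0, 0, 0, 0, 0, 0, 0, 0, 0, 0, 0, 0, 0, 0, 0, 0, 0, 0, 0, 0, 0, 0, 0, 0, 0],
  hand=3.2,
)

```text
time_s: 21.52
ee_pos: [600.2, 96.1, 85.2]
ee_rot: [180.0, -0.0, 96.5]
force: [0.2, -0.2, 0.1]
gripper_width: 32.3
gripper_force: 0.0
```

```bash
python3 -c "
from h import *
p=viewer.grab_frame('scene')
go(600,97,235,96.5)
cv2.imwrite('pics/l1.png',cv2.resize(p['img'][170:350,240:480,::-1],(800,600)))"
```

```text
t 21.57 pos [600.1  96.2  85.2] rot [180.   -0.   96.5] w 32.2 gf 0.0
shift cm [  0.09  -0.   -14.98]
rotvec [ 0.    -0.     0.001]
```

View pics/l1.png

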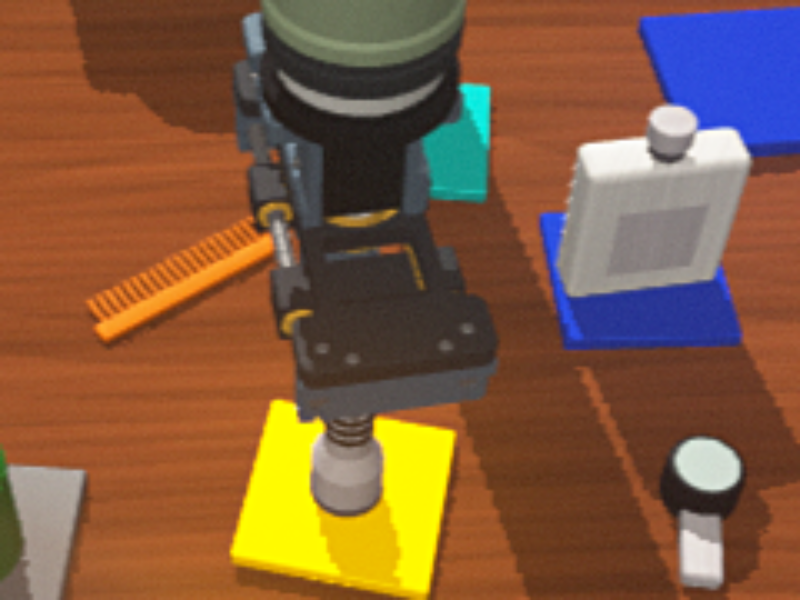

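```bash
python3 -c "
from h import *
p=viewer.grab_frame('scene')
M=R.from_euler('xyz',p['attitude'],degrees=True).as_matrix()
def pr(X):
    c=M.T@(np.array(X)-p['position']); u=np.array([p['cx']+p['fx']*c[0]/c[2],p['cy']+p['fy']*c[1]/c[2]]); return np.round((u-[240,170])*3.333)
for X in([630,97,71],[616,97,71],[630,113,71],[630,81,71],[630,97,140],[600,97,52],[600,97,122],[612,97,71],[600,97,10],[600,97,40]): print(X,pr(X))
cv2.imwrite('pics/l2.png',cv2.resize(p['img'][260:350,290:410,::-1],(800,600),interpolation=cv2.INTER_CUBIC))
"
```

```text
[630, 97, 71] [353. 469.]
[616, 97, 71] [350. 445.]
[630, 113, 71] [387. 468.]
[630, 81, 71] [319. 471.]
[630, 97, 140] [358. 381.]
[600, 97, 52] [346. 440.]
[600, 97, 122] [351. 353.]
[612, 97, 71] [350. 438.]
[600, 97, 10] [344. 487.]
[600, 97, 40] [346. 454.]
```

View pics/l2.png

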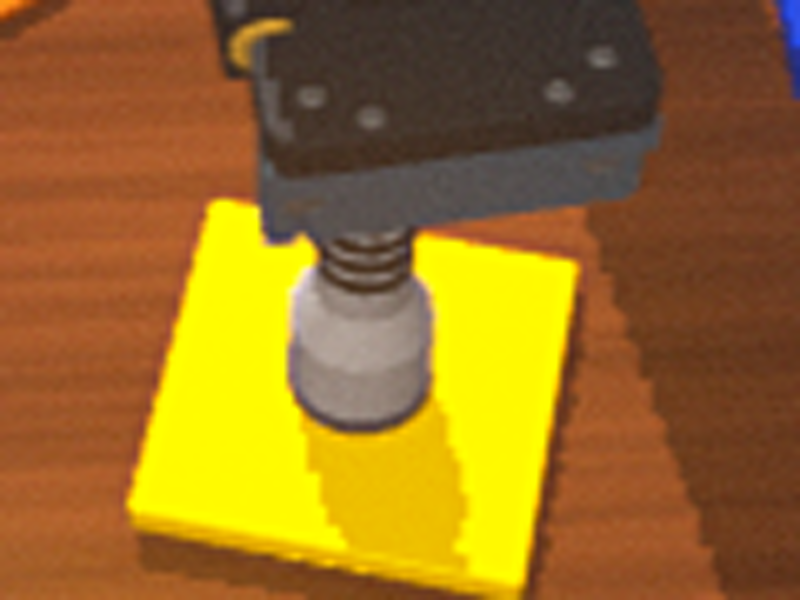

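```bash
python3 -c "
from h import *
p=viewer.grab_frame('scene')
M=R.from_euler('xyz',p['attitude'],degrees=True).as_matrix()
def pr(X,o,k):
    c=M.T@(np.array(X)-p['position']); u=np.array([p['cx']+p['fx']*c[0]/c[2],p['cy']+p['fy']*c[1]/c[2]]); return np.round((u-o)*k)
print('j2 tip',pr([500,284,191],[280,60],2.5), 'body end',pr([549,252,270],[280,60],2.5),pr([549,328,270],[280,60],2.5))
print('j3 tip(L) front',pr([682,-86,214],[50,180],1.333),'rear',pr([563,-100,214],[50,180],1.333))
print('f3 tip',pr([488,282,71],[340,110],1.667),'body',pr([551,250,150],[340,110],1.667),pr([551,326,150],[340,110],1.667))
print('l1 body',pr([689,65,150],[240,170],3.333),pr([689,140,150],[240,170],3.333))
print(sensors.state()['qpos'], env.finger_overhang)
"
```

```text
j2 tip [448. 334.] body end [445. 288.] [582. 282.]
j3 tip(L) front [211. 145.] rear [211.  56.]
f3 tip [169. 216.] body [167. 210.] [247. 206.]
l1 body [293. 485.] [477. 477.]
[8.01560100e+00 2.57828301e+01 9.37772321e+01 4.90053364e-03
 6.04461007e+01 1.48083167e+00] 14.0
```

The fingertips show about 20 px higher in the picture than the reported pose predicts. I'll back off upwards and check this by stereo, moving the gripper a known distance, before I grip.

Call:
step_arm(
  plan=[0, 0, 0, 0, 0, 0, 0, 0, 0, 0, 0, 0, 0, 0, 0, 0, 0, 0, 0, 0, -2, 0, 0, 0, 0, 0, -3, 0, 0, 0],
  hand=6.5,
)

```text
time_s: 22.08
ee_pos: [597.7, 95.8, 132.5]
ee_rot: [-179.6, 0.0, 96.5]
force: [0.4, 0.1, 0.4]
gripper_width: 62.3
gripper_force: 0.0
```

Call:
step_arm(
  plan=[0, 0, -3, 0, 0, 0, 0, 0, -2, 0, 0, 0, 0, 0, 0, 0, 0, 0, 0, 0, 0, 0, 0, 0, 0, 0, 0, 0, 0, 0],
)

```text
time_s: 22.5
ee_pos: [599.4, 96.0, 184.1]
ee_rot: [-179.9, -0.0, 96.5]
force: [0.6, -0.5, -0.2]
gripper_width: 65.2
gripper_force: 0.0
```

```bash
python3 -c "
from h import *
for i in range(4): p=viewer.grab_frame('scene')
s=sensors.state(); print(s['ee_pos'],s['gripper_width'])
import pickle; pickle.dump((p,s['ee_pos']),open('A.pkl','wb'))
cv2.imwrite('pics/l3.png',cv2.resize(p['img'][130:355,250:550,::-1],(800,600)))"
```

```text
[599.43370454  96.06947274 183.67917398] 65.10284438831151
```

View pics/l3.png

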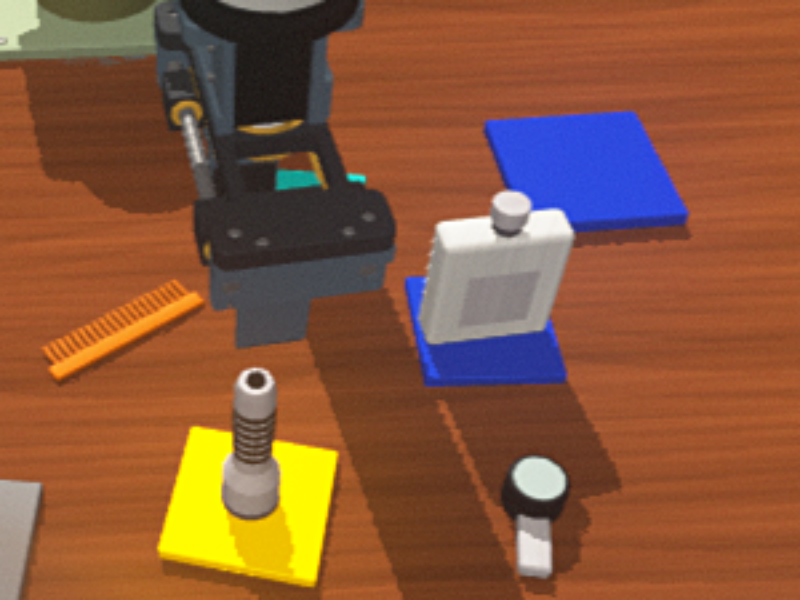

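The front fingertip's lower edge is at px (352,259), higher than predicted. I'll move a known 60 mm up and triangulate it.

Call:
step_arm(
  plan=[0, 0, -2, 0, 0, 0, 0, 0, -2, 0, 0, 0, 0, 0, -2, 0, 0, 0, 0, 0, 0, 0, 0, 0, 0, 0, 0, 0, 0, 0],
)

```text
time_s: 23.12
ee_pos: [600.4, 96.2, 245.2]
ee_rot: [179.9, -0.0, 96.5]
force: [0.2, -0.4, 0.0]
gripper_width: 65.2
gripper_force: 0.0
```

```bash
cat > st.py <<'E'
from h import *
import pickle
A,ea=pickle.load(open('A.pkl','rb'))
for i in range(5): B=viewer.grab_frame('scene')
eb=sensors.state()['ee_pos']; D=eb-ea; print(ea,eb)
g=lambda p:cv2.cvtColor(p['img'],cv2.COLOR_RGB2GRAY)
f=lambda u,v:(250+u*.375,130+v*.375)
for n,c in dict(tipL=(237,344),tipR=(308,338),platL=(213,305),platR=(384,287),scrA=(235,233),scrB=(262,241),scrC=(349,231),scrD=(368,216)).items():
    u,v=f(*c); x,y=int(round(u)),int(round(v)); best=None
    for w in(5,8):
        for k in np.arange(.9,1.31,.05):
            T=cv2.resize(g(A)[y-w:y+w+1,x-w:x+w+1],None,fx=k,fy=k); r=cv2.matchTemplate(g(B)[:y+10,x-70:x+70],T,cv2.TM_CCOEFF_NORMED)
            _,m,_,l=cv2.minMaxLoc(r)
            if w==8 and (best is None or m>best[0]): best=(m,l[0]+x-70+(T.shape[1]-1)/2,l[1]+(T.shape[0]-1)/2)
    oa,da=ray(A,(x,y)); ob,db=ray(B,best[1:]); 
    S=np.linalg.lstsq(np.c_[da,-db],(ob-D)-oa,rcond=None)[0]
    X=(oa+da*S[0]+ob-D+db*S[1])/2; print(n,(x,y),np.round(best,2),"X-TCP",np.round(X-ea,1),"gap",np.round(np.linalg.norm(oa+da*S[0]-(ob-D+db*S[1])),1))
E
python3 st.py
```

```text
[599.43370454  96.06947274 183.67917398] [599.44864165  96.06952549 243.55271733]
tipL (339, 259) [  0.89 390.    14.  ] X-TCP [353.4 -42.  396.2] gap 6.7
tipR (366, 257) [  0.9 338.5 206.5] X-TCP [237.9 -25.3 254. ] gap 22.0
platL (330, 244) [  0.74 330.   244.  ] X-TCP [425.7 -52.6 453.2] gap 40.2
platR (394, 238) [  0.93 394.   238.  ] X-TCP [425.7 -52.6 453.2] gap 41.3
scrA (338, 217) [  0.91 339.   173.  ] X-TCP [ 81.6 -20.3 145.3] gap 0.1
scrB (348, 220) [  0.93 350.   176.  ] X-TCP [ 86.6 -10.  145.1] gap 0.2
scrC (381, 217) [  0.9 386.5 173.5] X-TCP [ 80.   26.7 140.9] gap 0.0
scrD (388, 211) [  0.93 394.5  166.5 ] X-TCP [ 78.5  34.  148. ] gap 0.2
```

```bash
sed -i 's/g(B)\[:y+10,x-70:x+70\]/g(B)[y-70:y-15,x-20:x+30]/; s/l\[0\]+x-70+/l[0]+x-20+/; s/,l\[1\]+(T/,l[1]+y-70+(T/' st.py; sed -i 's/tipR=/mid=(272,332),tipR=/' st.py; python3 st.py; python3 -c "
from h import *
import pickle
A,e=pickle.load(open('A.pkl','rb'))
o,d=ray(A,(352,258.6))
for x in(30,38,45,50,60): print(x,(o+d*((e[0]+x-o[0])/d[0])-e).round(1))
# column profile through the finger
hs=cv2.cvtColor(A['img'],cv2.COLOR_RGB2HSV)
print([tuple(hs[v,352]) for v in range(225,264,3)])
print([(u,tuple(A['img'][253,u])) for u in range(334,372,2)])"
```

```text
[599.43370454  96.06947274 183.67917398] [600.03064595  96.14278552 244.78765726]
tipL (339, 259) [  0.81 339.   231.  ] X-TCP [ -6.8  -9.5 -29.5] gap 1.4
mid (352, 254) [  0.84 374.   197.  ] X-TCP [216.1 -16.5 236. ] gap 11.7
tipR (366, 257) [  0.85 387.   200.  ] X-TCP [214.8  -6.8 231.2] gap 9.6
platL (330, 244) [  0.73 334.   185.  ] X-TCP [189.  -35.  221.2] gap 2.3
platR (394, 238) [  0.73 401.   193.  ] X-TCP [117.4  34.  147.1] gap 0.6
scrA (338, 217) [  0.91 339.   172.  ] X-TCP [ 84.1 -20.6 147.8] gap 0.3
scrB (348, 220) [  0.92 350.   175.  ] X-TCP [ 89.1 -10.4 147.6] gap 0.4
scrC (381, 217) [  0.91 387.   172.  ] X-TCP [ 86.2  25.4 147.1] gap 0.1
scrD (388, 211) [  0.94 394.5  165.5 ] X-TCP [ 80.6  33.3 150.1] gap 0.1
30 [30.   5.3 13.8]
38 [38.   4.2 23.3]
45 [45.   3.1 31.6]
50 [50.   2.4 37.5]
60 [60.   0.9 49.4]
[(np.uint8(2), np.uint8(63), np.uint8(57)), (np.uint8(5), np.uint8(60), np.uint8(51)), (np.uint8(108), np.uint8(35), np.uint8(87)), (np.uint8(125), np.uint8(19), np.uint8(79)), (np.uint8(120), np.uint8(23), np.uint8(79)), (np.uint8(110), np.uint8(19), np.uint
[... 595 characters left out ...]
76), np.uint8(71), np.uint8(75))), (346, (np.uint8(79), np.uint8(74), np.uint8(79))), (348, (np.uint8(77), np.uint8(71), np.uint8(76))), (350, (np.uint8(77), np.uint8(71), np.uint8(74))), (352, (np.uint8(76), np.uint8(74), np.uint8(76))), (354, (np.uint8(74), np.uint8(71), np.uint8(74))), (356, (np.uint8(75), np.uint8(71), np.uint8(77))), (358, (np.uint8(77), np.uint8(72), np.uint8(75))), (360, (np.uint8(76), np.uint8(71), np.uint8(78))), (362, (np.uint8(80), np.uint8(76), np.uint8(78))), (364, (np.uint8(83), np.uint8(72), np.uint8(65))), (366, (np.uint8(115), np.uint8(62), np.uint8(34))), (368, (np.uint8(119), np.uint8(65), np.uint8(37))), (370, (np.uint8(119), np.uint8(64), np.uint8(36)))]
```

```bash
python3 -c "
from h import *
p=viewer.grab_frame('scene')
def f(uv,T,xs):
    o,d=ray(p,uv); T=np.array(T)
    for x in xs: print(uv,x,(o+d*((T[0]+x-o[0])/d[0])-T).round(1))
f((280+463/2.5,60+280/2.5),(459,281,201),(27,33,40))
f((340+181*.6,110+188*.6),(462,279,85.5),(12,15,20,25,28))
f((50+190*.75,180+110*.75),(623,-93,231),(45,59))
print('jar wall pts: y->z', [ (v,(lambda o,d:(o+d*((459+27-o[0])/d[0])-np.array([459,281,201-41])).round(1))(*ray(p,(280+430*.4,60+v*.4)))) for v in (232,250,262,350)])
"
```

```text
(465.2, 172.0) 27 [27.   8.8 22. ]
(465.2, 172.0) 33 [33.   6.1 26.9]
(465.2, 172.0) 40 [40.   2.9 32.7]
(448.6, 222.8) 12 [12.  13.1 14.1]
(448.6, 222.8) 15 [15.  11.7 17.2]
(448.6, 222.8) 20 [20.   9.5 22.3]
(448.6, 222.8) 25 [25.   7.2 27.5]
(448.6, 222.8) 28 [28.   5.9 30.6]
(192.5, 262.5) 45 [45.  -6.7 18.2]
(192.5, 262.5) 59 [59.  -1.1 34.6]
jar wall pts: y->z [(232, array([ 27. , -19.6, 100.5])), (250, array([ 27. , -16.8,  87.2])), (262, array([ 27. , -14.9,  78.1])), (350, array([27. ,  0.4,  5.3]))]
```

Every picture gives the same result: the fingertips sit about 46 mm higher than the reported TCP implies. The grip widths agree, since the flask was held at 24 mm, which is its cap. I'll lower 46 mm further for the flashlight, watching the force.

Call:
step_arm(
  plan=[0, 0, 2.5, 0, 0, 0, 0, 0, 4, 0, 0, 0, 0, 0, 4, 0, 0, 0, 0, 0, 3.5, 0, 0, 0, 0, 0, 2, 0, 0, 0],
)

```text
time_s: 24.08
ee_pos: [597.5, 95.8, 81.0]
ee_rot: [-179.6, 0.0, 96.5]
force: [-0.8, 0.2, 0.1]
gripper_width: 64.7
gripper_force: 0.0
```

Call:
step_arm(
  plan=[0, 0, 1, 0, 0, 0, 0, 0, 0.5, 0, 0, 0, 0, 0, 0.5, 0, 0, 0, 0, 0, 0.5, 0, 0, 0, 0, 0, 0.5, 0, 0, 0],
)

```text
time_s: 24.5
ee_pos: [601.4, 96.4, 56.4]
ee_rot: [179.8, -0.0, 96.5]
force: [0.7, 0.3, -0.8]
gripper_width: 65.1
gripper_force: 0.0
```

Call:
step_arm(
  plan=[0, 0, 0.5, 0, 0, 0, 0, 0, 0.5, 0, 0, 0, 0, 0, 0.5, 0, 0, 0, 0, 0, 0.3, 0, 0, 0, 0, 0, 0, 0, 0, 0],
)

```text
time_s: 24.92
ee_pos: [599.6, 96.1, 36.3]
ee_rot: [-179.9, -0.0, 96.5]
force: [0.3, -0.2, 0.1]
gripper_width: 64.7
gripper_force: 0.0
```

```bash
python3 -c "
from h import *
p=viewer.grab_frame('scene')
go(600,97,36,96.5); print(sensors.state()['force'])
cv2.imwrite('pics/l4.png',cv2.resize(p['img'][170:350,240:480,::-1],(800,600)))"
```

```text
t 24.97 pos [599.9  96.1  36.8] rot [-180.    -0.    96.5] w 64.8 gf 0.0
shift cm [0.09 0.02 0.08]
rotvec [-0.001 -0.     0.001]
[-0.37053755 -1.07151996 -0.28147678]
```

There's no contact here. If the reported z were true, the body would already be pressing on the flashlight's tail, so the offset is confirmed. Gripping the barrel.

Call:
step_arm(
  plan=[0, 0, 0, 0, 0, 0, 0, 0, 0, 0, 0, 0, 0, 0, 0, 0, 0, 0, 0, 0, 0, 0, 0, 0, 0, 0, 0, 0, 0, 0],
  hand=3.2,
  newtons=25,
)

```text
time_s: 25.38
ee_pos: [600.2, 96.2, 37.3]
ee_rot: [180.0, -0.0, 96.5]
force: [0.4, 0.6, -1.1]
gripper_width: 34.2
gripper_force: 0.0
```

Call:
step_arm(
  plan=[0, 0, 0, 0, 0, 0, 0, 0, 0, 0, 0, 0, 0, 0, 0, 0, 0, 0, 0, 0, 0, 0, 0, 0, 0, 0, 0, 0, 0, 0],
  hand=1.8,
)

```text
time_s: 25.8
ee_pos: [600.0, 96.1, 37.2]
ee_rot: [-180.0, -0.0, 96.5]
force: [-0.2, 0.4, 0.5]
gripper_width: 24.7
gripper_force: 25.0
```

Call:
step_arm(
  plan=[0, 0, 0, 0, 0, 0, 0, 0, 0, 0, 0, 0],
)

```text
time_s: 25.97
ee_pos: [600.0, 96.2, 37.2]
ee_rot: [-180.0, -0.0, 96.5]
force: [-0.8, -0.4, 0.1]
gripper_width: 24.3
gripper_force: 25.0
```

Call:
step_arm(
  plan=[0, 0, -0.5, 0, 0, 0, 0, 0, -1.5, 0, 0, 0, 0, 0, -2.5, 0, 0, 0, 0, 0, -3, 0, 0, 0, 0, 0, -3, 0, 0, 0],
)

```text
time_s: 26.38
ee_pos: [599.5, 96.1, 142.7]
ee_rot: [-179.9, -0.0, 96.5]
force: [0.8, -0.2, -2.5]
gripper_width: 24.3
gripper_force: 25.0
```

Call:
step_arm(
  plan=[0, 0, -2.5, 0, 0, 0, 0, 0, -2, 0, 0, 0, 0, 0, -1, 0, 0, 0, 0, 0, 0, 0, 0, 0, 0, 0, 0, 0, 0, 0],
)

```text
time_s: 26.8
ee_pos: [599.8, 96.1, 196.5]
ee_rot: [-180.0, -0.0, 96.5]
force: [-0.1, -0.3, -2.3]
gripper_width: 24.3
gripper_force: 25.0
```

```bash
python3 -c "
from h import *
for i in range(3): p=viewer.grab_frame('scene');t=viewer.grab_frame('top')
go(425.5,-290.6,197,96.5)
for q in(p,t): print([(r['location'],r['score'],at(q,r['location'],170)) for r in viewer.pinpoint('flashlight',q)[:2]])
P=padpts(t,'red'); print('red top',cv2.minAreaRect(P.astype(np.float32)))
P=padpts(p,'red'); print('red scene',cv2.minAreaRect(P.astype(np.float32)))
"
```

```text
t 27.1 pos [599.6  96.1 195.8] rot [-179.9   -0.    96.5] w 24.3 gf 25.0
shift cm [-36.44 -21.7   -0.07]
rotvec [-0.002 -0.     0.001]
[([344.0, 257.6], 0.92, array([603.7,  93.4, 170. ]))]
[]
red top ((423.04638671875, -290.28497314453125), (100.87056732177734, 101.08096313476562), 83.20073699951172)
red scene ((429.1769104003906, -289.869873046875), (103.8185806274414, 105.67227935791016), 83.24093627929688)
```

Call:
step_arm(
  plan=[-1.2, -0.71, 0, 0, 0, 0, -2.4, -1.43, 0, 0, 0, 0, -2.4, -1.43, 0, 0, 0, 0, -2.4, -1.43, 0, 0, 0, 0, -2.4, -1.43, 0, 0, 0, 0],
)

```text
time_s: 27.62
ee_pos: [547.3, -20.2, 197.1]
ee_rot: [-180.0, 0.0, 96.6]
force: [0.5, -0.1, -2.1]
gripper_width: 24.6
gripper_force: 25.0
```

Call:
step_arm(
  plan=[-2.4, -1.43, 0, 0, 0, 0, -2.4, -1.43, 0, 0, 0, 0, -2.4, -1.43, 0, 0, 0, 0, -2.4, -1.43, 0, 0, 0, 0, -2.4, -1.43, 0, 0, 0, 0],
)

```text
time_s: 28.03
ee_pos: [489.7, -147.5, 197.3]
ee_rot: [-180.0, 0.0, 96.5]
force: [1.1, 0.0, -1.9]
gripper_width: 24.7
gripper_force: 25.0
```

Call:
step_arm(
  plan=[-2.4, -1.43, 0, 0, 0, 0, -2.4, -1.43, 0, 0, 0, 0, -2.4, -1.43, 0, 0, 0, 0, -2.4, -1.43, 0, 0, 0, 0, -2.4, -1.43, 0, 0, 0, 0],
)

```text
time_s: 28.45
ee_pos: [432.1, -274.6, 197.3]
ee_rot: [-180.0, 0.0, 96.5]
force: [1.0, -0.9, -2.5]
gripper_width: 24.6
gripper_force: 25.0
```

Call:
step_arm(
  plan=[-1.6, -0.97, 0, 0, 0, 0, 0, 0, 0, 0, 0, 0, 0, 0, 0, 0, 0, 0, 0, 0, 0, 0, 0, 0, 0, 0, 0, 0, 0, 0],
)

```text
time_s: 28.87
ee_pos: [426.0, -289.4, 197.1]
ee_rot: [180.0, -0.0, 96.6]
force: [-0.1, 0.1, -2.2]
gripper_width: 24.7
gripper_force: 25.0
```

```bash
python3 -c "
from h import *
for i in range(3): p=viewer.grab_frame('scene');t=viewer.grab_frame('top')
go(425.3,-290.3,37,96.5)
for q in(p,t): print([(r['location'],r['score'],at(q,r['location'],170)) for r in viewer.pinpoint('flashlight',q)[:2]])
"
```

```text
t 29.17 pos [ 426.2 -289.7  197.1] rot [180.   -0.   96.6] w 24.6 gf 25.0
shift cm [-0.05 -0.1  16.01]
rotvec [ 0.    -0.     0.002]
[([108.9, 193.1], 0.92, array([ 438.1, -290.2,  170. ]))]
[([488.0, 249.6], 0.8, array([ 428.3, -285.5,  170. ]))]
```

Call:
step_arm(
  plan=[-0.05, -0.1, 2, 0, 0, 0, 0, 0, 3.5, 0, 0, 0, 0, 0, 3.5, 0, 0, 0, 0, 0, 3, 0, 0, 0, 0, 0, 2, 0, 0, 0],
)

```text
time_s: 29.68
ee_pos: [423.6, -289.7, 54.3]
ee_rot: [-179.8, -0.2, 96.5]
force: [-0.4, 0.2, -2.7]
gripper_width: 24.8
gripper_force: 25.0
```

Call:
step_arm(
  plan=[0, 0, 0.8, 0, 0, 0, 0, 0, 0.3, 0, 0, 0, 0, 0, 0, 0, 0, 0, 0, 0, 0.2, 0, 0, 0, 0, 0, 0.2, 0, 0, 0],
)

```text
time_s: 30.1
ee_pos: [426.3, -291.6, 43.6]
ee_rot: [179.8, 0.1, 96.5]
force: [-0.3, -0.8, -2.3]
gripper_width: 24.6
gripper_force: 25.0
```

Call:
step_arm(
  plan=[0, 0, 0.2, 0, 0, 0, 0, 0, 0.1, 0, 0, 0, 0, 0, 0.1, 0, 0, 0, 0, 0, 0.1, 0, 0, 0, 0, 0, 0, 0, 0, 0],
)

```text
time_s: 30.52
ee_pos: [425.1, -290.8, 37.2]
ee_rot: [180.0, 0.0, 96.5]
force: [-0.0, -0.2, -2.4]
gripper_width: 24.9
gripper_force: 25.0
```

Call:
step_arm(
  plan=[0, 0, 0.1, 0, 0, 0, 0, 0, 0, 0, 0, 0, 0, 0, 0, 0, 0, 0],
)

```text
time_s: 30.77
ee_pos: [425.1, -290.9, 37.1]
ee_rot: [180.0, 0.0, 96.5]
force: [-2.0, 0.7, 3.8]
gripper_width: 24.6
gripper_force: 25.0
```

Call:
step_arm(
  plan=[0, 0, 0.1, 0, 0, 0, 0, 0, 0, 0, 0, 0, 0, 0, 0, 0, 0, 0],
)

```text
time_s: 31.02
ee_pos: [425.2, -291.0, 37.1]
ee_rot: [180.0, 0.0, 96.5]
force: [-4.0, 2.1, 12.9]
gripper_width: 24.3
gripper_force: 25.0
```

Call:
step_arm(
  plan=[0, 0, -0.1, 0, 0, 0, 0, 0, 0, 0, 0, 0, 0, 0, 0, 0, 0, 0, 0, 0, 0, 0, 0, 0, 0, 0, 0, 0, 0, 0],
  hand=6.5,
)

```text
time_s: 31.43
ee_pos: [425.0, -290.7, 35.9]
ee_rot: [-180.0, -0.0, 96.5]
force: [-0.2, -0.4, 0.2]
gripper_width: 54.8
gripper_force: 0.0
```

Call:
step_arm(
  plan=[0, 0, 0, 0, 0, 0, 0, 0, -1, 0, 0, 0, 0, 0, -2.5, 0, 0, 0, 0, 0, -3.5, 0, 0, 0, 0, 0, -3.5, 0, 0, 0],
)

```text
time_s: 31.85
ee_pos: [424.4, -290.3, 142.3]
ee_rot: [-179.9, -0.1, 96.5]
force: [0.7, -0.8, 0.4]
gripper_width: 65.1
gripper_force: 0.0
```

Call:
step_arm(
  plan=[0, 0, -3.5, 0, 0, 0, 0, 0, -2, 0, 0, 0, 0, 0, -1, 0, 0, 0, 0, 0, 0, 0, 0, 0, 0, 0, 0, 0, 0, 0],
  hand=9.12,
)

```text
time_s: 32.27
ee_pos: [424.6, -290.4, 205.6]
ee_rot: [-180.0, -0.0, 96.5]
force: [0.6, 0.7, -0.9]
gripper_width: 91.0
gripper_force: 0.0
```

```bash
python3 -c "
from h import *
for i in range(3): p=viewer.grab_frame('scene');t=viewer.grab_frame('top')
go(622.5,-93,205,96.5)
for n in('flashlight','marble_jar'):
  for q in(p,t): print(n,[(np.round(r['location']),r['score'],at(q,r['location'],10)) for r in viewer.pinpoint(n,q)[:2]])
hs=cv2.cvtColor(p['img'],cv2.COLOR_RGB2HSV)
for q,z,nm in((p,103,'s'),(t,103,'t')):
  hs=cv2.cvtColor(q['img'],cv2.COLOR_RGB2HSV); m=cv2.inRange(hs,(50,120,30),(75,255,200)); v,u=np.nonzero(m)
  k=[i for i in range(len(u)) if np.linalg.norm(at(q,(u[i],v[i]),10)[:2]-[622,-93])<110]
  print(nm,len(k),u[k].min(),u[k].max(),v[k].min(),v[k].max())
"
```

```text
t 32.57 pos [ 424.5 -290.4  204.8] rot [-1.799e+02 -1.000e-01  9.650e+01] w 91.2 gf 0.0
shift cm [17.36 21.91 -0.03]
rotvec [-0.002 -0.002  0.001]
flashlight [(array([138., 250.]), 0.75, array([ 424.8, -293.8,   10. ]))]
flashlight [(array([469., 261.]), 0.66, array([ 425.3, -289.5,   10. ]))]
marble_jar [(array([227., 336.]), 0.84, array([ 629.3, -100.9,   10. ])), (array([450., 319.]), 0.19, array([616.1, 278.8,  10. ]))]
marble_jar [(array([387., 178.]), 0.85, array([621. , -98.4,  10. ]))]
s 118 205 241 298 314
t 364 378 402 158 187
```

```bash
python3 -c "
from h import *
from scipy.optimize import least_squares
for c in('scene','top'):
  p=viewer.grab_frame(c); M=R.from_euler('xyz',p['attitude'],degrees=True).as_matrix()
  g=p['img'].astype(int); m=(g[...,1]>1.35*g[...,0])&(g[...,1]>1.35*g[...,2])&(g[...,1]>25)
  v,u=np.nonzero(m); P=np.array([at(p,a,10)[:2] for a in zip(u,v)]); k=np.linalg.norm(P-[622,-93],axis=1)<140
  u,v=u[k],v[k]; th=np.linspace(0,2*np.pi,60)
  ob=np.array([u.min()-.5,u.max()+.5,v.max()+.5]) if c=='scene' else np.array([u.min()-.5,u.max()+.5,v.min()-.5,v.max()+.5])
  def bb(xy):
    X=np.vstack([np.c_[xy[0]+29*np.cos(th),xy[1]+29*np.sin(th),0*th+z] for z in(10,78)])
    C=(X-p['position'])@M; U=p['cx']+p['fx']*C[:,0]/C[:,2]; V=p['cy']+p['fy']*C[:,1]/C[:,2]
    return np.array([U.min(),U.max(),V.max()]) if c=='scene' else np.array([U.min(),U.max(),V.min(),V.max()])
  r=least_squares(lambda q:bb(q)-ob,[622,-93],diff_step=1e-3); print(c,k.sum(),ob,r.x.round(1),r.fun.round(1))
"
```

```text
scene 448 [204.5 241.5 347.5] [ 621.1 -101. ] [-2.9  3.1 -0.2]
top 409 [375.5 402.5 156.5 188.5] [623.8 -96.9] [-0.7  0.7 -0.   0. ]
```

Call:
step_arm(
  plan=[0.95, 1.2, 0, 0, 0, 0, 2.1, 2.75, 0, 0, 0, 0, 2.1, 2.75, 0, 0, 0, 0, 2.1, 2.75, 0, 0, 0, 0, 2.1, 2.75, 0, 0, 0, 0],
)

```text
time_s: 33.28
ee_pos: [536.6, -182.9, 206.3]
ee_rot: [180.0, 0.0, 96.5]
force: [0.4, -0.3, 0.1]
gripper_width: 91.0
gripper_force: 0.0
```

Call:
step_arm(
  plan=[2.1, 2.75, 0, 0, 0, 0, 2.1, 2.75, 0, 0, 0, 0, 2.1, 2.75, 0, 0, 0, 0, 1.21, 1.41, 0, 0, 0, 0, 0, 0, 0, 0, 0, 0],
)

```text
time_s: 33.7
ee_pos: [625.5, -95.2, 205.4]
ee_rot: [179.9, -0.1, 96.8]
force: [0.3, -0.6, -0.3]
gripper_width: 91.2
gripper_force: 0.0
```

Call:
step_arm(
  plan=[0, 0, 0, 0, 0, 0, 0, 0, 0, 0, 0, 0, 0, 0, 0, 0, 0, 0, 0, 0, 0, 0, 0, 0, 0, 0, 0, 0, 0, 0],
)

```text
time_s: 34.12
ee_pos: [622.5, -99.3, 206.5]
ee_rot: [180.0, 0.0, 96.5]
force: [0.3, -0.5, -0.1]
gripper_width: 91.5
gripper_force: 0.0
```

```bash
python3 -c "
from h import *
for i in range(3): p=viewer.grab_frame('scene')
go(622.5,-98,8,96.5)"
```

```text
t 34.27 pos [622.8 -98.9 206.4] rot [180.    0.   96.5] w 91.2 gf 0.0
shift cm [ 0.09 -0.02 19.84]
rotvec [ 0.  0. -0.]
```

Call:
step_arm(
  plan=[0.05, 0, 2.5, 0, 0, 0, 0, 0, 4, 0, 0, 0, 0, 0, 3.5, 0, 0, 0, 0, 0, 2.5, 0, 0, 0, 0, 0, 1.5, 0, 0, 0],
)

```text
time_s: 34.68
ee_pos: [620.7, -97.7, 62.6]
ee_rot: [-179.7, -0.1, 96.5]
force: [0.1, -0.3, 0.9]
gripper_width: 91.0
gripper_force: 0.0
```

Call:
step_arm(
  plan=[0, 0, 0.8, 0, 0, 0, 0, 0, 0.8, 0, 0, 0, 0, 0, 0.8, 0, 0, 0, 0, 0, 0.8, 0, 0, 0, 0, 0, 0.6, 0, 0, 0],
)

```text
time_s: 35.1
ee_pos: [623.4, -98.0, 28.1]
ee_rot: [179.9, 0.0, 96.5]
force: [-0.1, -0.2, 0.1]
gripper_width: 91.2
gripper_force: 0.0
```

Call:
step_arm(
  plan=[0, 0, 0.6, 0, 0, 0, 0, 0, 0.6, 0, 0, 0, 0, 0, 0.5, 0, 0, 0, 0, 0, 0.3, 0, 0, 0, 0, 0, 0, 0, 0, 0],
)

```text
time_s: 35.52
ee_pos: [622.5, -97.8, 7.4]
ee_rot: [-179.9, -0.0, 96.5]
force: [-0.8, 0.1, 0.0]
gripper_width: 91.4
gripper_force: 0.0
```

Call:
step_arm(
  plan=[0, 0, 0, 0, 0, 0, 0, 0, 0, 0, 0, 0, 0, 0, 0, 0, 0, 0, 0, 0, 0, 0, 0, 0, 0, 0, 0, 0, 0, 0],
  hand=5,
  newtons=25,
)

```text
time_s: 35.93
ee_pos: [623.1, -97.9, 8.4]
ee_rot: [180.0, 0.0, 96.5]
force: [0.6, -0.3, 0.6]
gripper_width: 60.6
gripper_force: 0.0
```

Call:
step_arm(
  plan=[0, 0, 0, 0, 0, 0, 0, 0, 0, 0, 0, 0, 0, 0, 0, 0, 0, 0],
)

```text
time_s: 36.18
ee_pos: [623.5, -97.9, 8.5]
ee_rot: [179.9, 0.0, 96.5]
force: [1.2, 0.7, 1.5]
gripper_width: 57.1
gripper_force: 25.0
```

Width 57 mm: a proper body grip. Lifting, then carrying it to the yellow pad at about (600.5, 97.4).

Call:
step_arm(
  plan=[0, 0, -0.5, 0, 0, 0, 0, 0, -1, 0, 0, 0, 0, 0, -2, 0, 0, 0, 0, 0, -2.5, 0, 0, 0, 0, 0, -2, 0, 0, 0],
)

```text
time_s: 36.6
ee_pos: [622.7, -97.9, 89.8]
ee_rot: [-180.0, -0.0, 96.5]
force: [0.1, 0.2, -2.7]
gripper_width: 57.5
gripper_force: 25.0
```

Call:
step_arm(
  plan=[0, 0, -1.5, 0, 0, 0, 0, 0, -0.5, 0, 0, 0, 0, 0, 0, 0, 0, 0, 0, 0, 0, 0, 0, 0, 0, 0, 0, 0, 0, 0],
)

```text
time_s: 37.02
ee_pos: [621.8, -97.7, 106.7]
ee_rot: [-179.8, -0.1, 96.5]
force: [-0.1, 0.0, -3.1]
gripper_width: 57.5
gripper_force: 25.0
```

```bash
python3 -c "
from h import *
for i in range(3): p=viewer.grab_frame('scene');t=viewer.grab_frame('top')
go(600.5,97.4,108,96.5)
for q in(p,t):
  P=padpts(q,'yellow'); print(cv2.minAreaRect(P.astype(np.float32)))
  print([(np.round(r['location']),r['score'],at(q,r['location'],110)) for r in viewer.pinpoint('marble_jar',q)[:2]])
"
```

```text
t 37.32 pos [622.7 -97.9 107.5] rot [-179.9   -0.    96.5] w 57.4 gf 25.0
shift cm [19.65  0.02 -0.04]
rotvec [-0.001 -0.     0.001]
((601.7429809570312, 95.53738403320312), (96.59363555908203, 99.23345184326172), 74.7235107421875)
[(array([223., 301.]), 0.84, array([628.1, -91. , 110. ])), (array([428., 250.]), 0.3, array([544. , 238.3, 110. ]))]
((598.4332885742188, 94.69508361816406), (90.79084777832031, 97.58984375), 74.58705139160156)
[]
```

Call:
step_arm(
  plan=[1.2, 0, 0, 0, 0, 0, 2.4, 0, 0, 0, 0, 0, 2.5, 0, 0, 0, 0, 0, 2.5, 0, 0, 0, 0, 0, 2.5, 0, 0, 0, 0, 0],
)

```text
time_s: 37.83
ee_pos: [609.8, 14.3, 108.2]
ee_rot: [180.0, -0.0, 96.5]
force: [0.6, -0.5, -3.0]
gripper_width: 57.5
gripper_force: 25.0
```

Call:
step_arm(
  plan=[2.5, 0, 0, 0, 0, 0, 2.5, 0, 0, 0, 0, 0, 2.2, 0, 0, 0, 0, 0, 1.2, 0, 0, 0, 0, 0, 0, 0, 0, 0, 0, 0],
)

```text
time_s: 38.25
ee_pos: [600.2, 98.8, 108.3]
ee_rot: [180.0, -0.1, 96.7]
force: [-0.1, -0.2, -3.0]
gripper_width: 57.4
gripper_force: 25.0
```

Call:
step_arm(
  plan=[0, 0, 0, 0, 0, 0, 0, 0, 0, 0, 0, 0, 0, 0, 0, 0, 0, 0, 0, 0, 0, 0, 0, 0, 0, 0, 0, 0, 0, 0],
)

```text
time_s: 38.67
ee_pos: [600.9, 94.9, 108.1]
ee_rot: [-180.0, 0.0, 96.5]
force: [0.3, 1.1, -3.0]
gripper_width: 57.7
gripper_force: 25.0
```

```bash
python3 -c "
from h import *
for i in range(3): p=viewer.grab_frame('scene');t=viewer.grab_frame('top')
go(600.5,97.4,8,96.5)
for q in(p,t):
  print([(np.round(r['location']),r['score'],at(q,r['location'],110)) for r in viewer.pinpoint('marble_jar',q)[:2]])
g=p['img'].astype(int); m=(g[...,1]>1.35*g[...,0])&(g[...,1]>1.35*g[...,2])&(g[...,1]>25); m[:,:300]=0;m[:,395:]=0;m[:255]=0
v,u=np.nonzero(m); print(u.min(),u.max(),v.max(), at(p,((u.min()+u.max())/2,v.max()-8),110))
cv2.imwrite('pics/z1.png',cv2.resize(p['img'][170:350,240:480,::-1],(800,600)))"
```

```text
t 38.97 pos [600.8  95.7 108.1] rot [180.   -0.   96.5] w 57.6 gf 25.0
shift cm [ 1.700e-01 -1.000e-02  1.001e+01]
rotvec [ 0. -0.  0.]
[(array([344., 285.]), 0.54, array([607.6,  95.1, 110. ]))]
[]
329 349 295 [611.8  86.7 110. ]
```

View pics/z1.png

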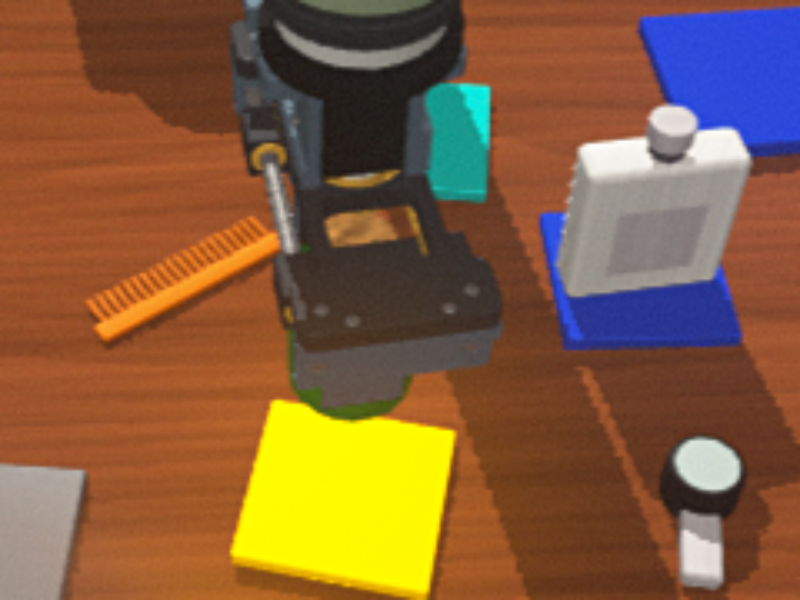

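The jar is held upright above the yellow pad and centred, at crop columns 290–412. Lowering it.

Call:
step_arm(
  plan=[0.1, 0, 1.5, 0, 0, 0, 0, 0, 3, 0, 0, 0, 0, 0, 2.5, 0, 0, 0, 0, 0, 1.5, 0, 0, 0, 0, 0, 0.7, 0, 0, 0],
)

```text
time_s: 39.48
ee_pos: [598.8, 96.6, 13.6]
ee_rot: [-179.7, 0.0, 96.5]
force: [-1.3, 0.1, -2.8]
gripper_width: 56.9
gripper_force: 25.0
```

Call:
step_arm(
  plan=[0, 0, 0, 0, 0, 0, 0, 0, 0.2, 0, 0, 0, 0, 0, 0.2, 0, 0, 0, 0, 0, 0.2, 0, 0, 0, 0, 0, 0.1, 0, 0, 0],
)

```text
time_s: 39.9
ee_pos: [601.2, 96.9, 9.9]
ee_rot: [179.9, -0.0, 96.5]
force: [-0.0, 1.0, -2.6]
gripper_width: 57.5
gripper_force: 25.0
```

Call:
step_arm(
  plan=[0, 0, 0.1, 0, 0, 0, 0, 0, 0, 0, 0, 0, 0, 0, 0, 0, 0, 0],
)

```text
time_s: 40.15
ee_pos: [600.9, 96.9, 8.5]
ee_rot: [180.0, -0.0, 96.5]
force: [-0.2, -0.3, -2.2]
gripper_width: 57.4
gripper_force: 25.0
```

Call:
step_arm(
  plan=[0, 0, 0.1, 0, 0, 0, 0, 0, 0, 0, 0, 0, 0, 0, 0, 0, 0, 0],
)

```text
time_s: 40.4
ee_pos: [601.0, 96.9, 8.4]
ee_rot: [179.9, -0.0, 96.5]
force: [-1.0, -0.4, 6.0]
gripper_width: 57.4
gripper_force: 25.0
```

Contact. Releasing and retreating.

Call:
step_arm(
  plan=[0, 0, 0, 0, 0, 0, 0, 0, 0, 0, 0, 0, 0, 0, 0, 0, 0, 0, 0, 0, 0, 0, 0, 0, 0, 0, 0, 0, 0, 0],
  hand=9.12,
)

```text
time_s: 40.82
ee_pos: [600.7, 96.8, 7.0]
ee_rot: [-180.0, -0.0, 96.5]
force: [0.1, -0.1, 0.4]
gripper_width: 87.7
gripper_force: 0.0
```

Call:
step_arm(
  plan=[0, 0, 0, 0, 0, 0, 0, 0, -1, 0, 0, 0, 0, 0, -2.5, 0, 0, 0, 0, 0, -3.5, 0, 0, 0, 0, 0, -3.5, 0, 0, 0],
)

```text
time_s: 41.23
ee_pos: [600.0, 96.7, 113.2]
ee_rot: [-179.9, -0.0, 96.5]
force: [0.9, -0.7, 0.6]
gripper_width: 90.8
gripper_force: 0.0
```

Call:
step_arm(
  plan=[0, 0, -3.5, 0, 0, 0, 0, 0, -3.5, 0, 0, 0, 0, 0, -2, 0, 0, 0, 0, 0, -1, 0, 0, 0, 0, 0, 0, 0, 0, 0],
)

```text
time_s: 41.65
ee_pos: [601.9, 97.0, 215.3]
ee_rot: [179.7, -0.0, 96.5]
force: [0.3, 0.1, -0.8]
gripper_width: 91.4
gripper_force: 0.0
```

Call:
step_arm(
  plan=[0, 2, 0, 0, 0, 0, -2, 2, 0, 0, 0, 0, -4, -1, 0, 0, 0, 0, -4, -2, 0, 0, 0, 0, -3, -2, 0, 0, 0, 0],
)

```text
time_s: 42.07
ee_pos: [605.5, -32.6, 208.8]
ee_rot: [-179.7, -0.0, 96.5]
force: [0.1, -0.9, 0.9]
gripper_width: 90.9
gripper_force: 0.0
```

Call:
step_arm(
  plan=[0, -4, 0, 0, 0, 0, 0, -4, 0, 0, 0, 0, 0, -3, 0, 0, 0, 0, 0, -2, 0, 0, 0, 0, 0, 0, 0, 0, 0, 0],
)

```text
time_s: 42.48
ee_pos: [472.1, -45.6, 210.5]
ee_rot: [-179.6, -0.1, 96.5]
force: [0.7, -0.3, -0.2]
gripper_width: 91.3
gripper_force: 0.0
```

```bash
python3 -c "
from h import *
for i in range(3): p=viewer.grab_frame('scene');t=viewer.grab_frame('top')
print(sensors.state()['ee_pos'])
for n in 'flask flashlight marble_jar comb ring_box loupe'.split():
  z=10 if n in('flask','flashlight','marble_jar') else 0
  for q in(p,t): print(n,[(np.round(r['location']),round(r['score'],2),at(q,r['location'],z)[:2]) for r in viewer.pinpoint(n,q)[:2]])
"
```

```text
[478.36817493 -45.22290263 211.43750012]
flask [(array([429., 251.]), 0.84, array([461.6, 275.5]))]
flask [(array([227., 238.]), 0.84, array([464.1, 278.8]))]
flashlight [(array([144., 250.]), 0.68, array([ 426.8, -281.2]))]
flashlight [(array([470., 262.]), 0.67, array([ 421.4, -293.6]))]
marble_jar [(array([346., 317.]), 0.71, array([603.1, 100.6])), (array([141., 252.]), 0.28, array([ 429.8, -288. ]))]
marble_jar [(array([311., 183.]), 0.6, array([602.6,  85.2]))]
comb [(array([294., 253.]), 0.62, array([441.4,  13.7]))]
comb [(array([333., 252.]), 0.95, array([438.2,  27.5]))]
ring_box [(array([112., 332.]), 0.7, array([ 605.3, -302.2]))]
ring_box [(array([473., 189.]), 0.76, array([ 602.8, -308. ])), (array([308., 186.]), 0.62, array([598.4,  93. ]))]
loupe [(array([446., 320.]), 0.92, array([611.6, 274.1]))]
loupe [(array([229., 183.]), 0.84, array([599.9, 284. ]))]
```

```bash
python3 -c "
from h import *
print(env.job_done())"
```

```text
the job is handed in; nothing more can be done
None
```

The job is handed in: the flask stands on the blue pad, the flashlight lens down on the red and the marble jar on the yellow; the final camera check put each near the middle of its pad, grey empty and the bystanders unmoved, but the flask and the jar's first lift were gripped above their stated bands because the fingertips sit about 46 mm higher than reported.

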